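# Gauge a rail bracket's bush, go and no-go

### The arm

A 6-joint arm with a two-finger parallel gripper is mounted at the origin on the work surface. World frame = base frame: x ahead of the robot, y to its left, z up, the work surface at z = 0. Lengths are in m, angles in rad, forces in N, time in s.
With the tool pointing down it reaches from about 0.3 to 0.775 m from the base axis. Payload 14.6 kg.
Tool frame: the origin (TCP) lies midway between the tips of the shut fingers; the grasp point (between the pads) lies 19 mm behind it; z points along the fingers, y is the direction in which the jaws open and shut (so a half turn about z gives the same grasp; the last joint's range is limited). The gripper opens to 94 mm and grips with 3 to 60 N. Pads are 16 mm wide; open, the fingers measure 119 mm over their backs; the gripper's body (75 mm by 177 mm) begins 78 mm behind the grasp point.
Start: joints at [-1.314, 0.3, 1.521, -0, 1.321, -0.067], TCP at [0.175, -0.521, 0.205] pointing down, gripper open.
Joint ranges: [-3.03, 3.03], [-0.79, 2.21], [0.23, 2.52], [-1.04, 4.18], [0, 3.07], [-2.55, 2.55]. Speed limits (rad/s): [2.22, 2.22, 2.57, 3.14, 3.14, 3.14].

### API

Orientations are given as [roll, pitch, yaw] about the fixed x, y, z axes, in that order (R = Rz(yaw) Ry(pitch) Rx(roll)).
In Python, from plant import manip gives the robot as it stands. The module is installed in compiled form; this text tells all that it offers.
- The arm moves only by the tool carry_out, never from a script. Its argument "steps" is a list of rows, each an object of numbers: "dx", "dy", "dz": the shift along the tool's x, y, z in m; "yaw": the turn about the tool's z in degrees; "claw": the opening in per cent of the stroke, from 0 (shut) to 100 (fully open). A call has 1 to 12 rows; each row shifts and turns the pose as measured when the row begins, along the tool's axes as they then stand; what a row does not reach is not made up. A row lasts 1/10 s, in which the tool goes at most 50 mm and 8.59 degrees, less where a joint would pass 70% of its speed; a pose out of reach is approached as far as the arm can. A call with a gripper value outside its range is refused whole. The fingers move at their own pace and stop on an object; "squeeze" is the grip in N (left out, the last holds). Time passes only in rows, so rows that do not move let the fingers close. It gives the time, the measured TCP pose, the force and the opening at its end, in the units of the state.
- manip.observe(): the state, without advancing time (a new reading comes with each control period).
- manip.camera(name): name is "side" or "top"; returns a dict with "img" (384x512x3 uint8, red, green, blue), "z_map" (384x512 float32, m along the optical axis (not along the pixel's ray), 0 where there is no reading), "fx", "fy", "cx", "cy" (pixels), "origin" and "rotation" of the camera in the world. Camera axes: x right, y up, looking along -z (the intrinsics and any distortion apply to the point x, -y, -z); pixel columns grow to the right and rows downward; lengths in m; the calibration is good to about 2 mm. A picture is of the moment at which its call begins.
- manip.job_done(): hands the job in, once; it reports no verdict.
Trained networks look in a picture, given as the dict that the camera call returned (one of the last four; its "shot" number tells which), for a name from the list of things; names that differ only in an ending like _2 or _b are one class to them, and where a whole thing is asked for, a point or a joint stands for the part that bears it (a point fixed in the world has none). Each returns a list of dicts, best first, with "p" (0 to 1); they miss things now and then, are a little off and sometimes report something else, mostly with a low value. They report only what shows in the picture. A call takes as long as a camera call.
- manip.search_frame(query, picture): "at" ([column, row] in pixels, amid what is visible of it).
- manip.cut_out(query, picture): "region" (384x512 bool, what is visible of it) and "at" ([column, row] in pixels, amid what is visible of it).
The state is a dict: "time_s": time; "joint_positions": joint angles; "dq": joint speeds; "tau": joint torques, N m; "ee_pos": TCP position; "tcp_rot": TCP orientation; "force": force on the tool from outside, world axes, zero at the start; "moment": the same for the moment, N m; "width": finger opening in m.
Only numpy, scipy, OpenCV 4.12 (cv2) and the standard library are available. Lean on these libraries where they do the work, as an engineer would, in place of code of your own. Each camera call takes 0.05 s, during which the arm holds its last target.

### The job

Check the white bush in the chrome rail bracket with the double-ended plug gauge from the aluminium tray: slide the green-collared go end all the way home into the bore, draw it out, then press the red-collared no-go end squarely and lightly against a mouth of the bore (either one) for a moment to confirm that it will not enter. Never force the gauge: the bush is soft and takes only light pushes, under 20 N. Work by feel, leave the other things undisturbed, and finally lay the gauge (do not drop it) back down in the tray, lying flat, and let go.

Things in the scene. Friction and masses are not known exactly. Their poses are not given: they have to be found in the camera images.
- gauge_center (a point): Loose double-ended plug gauge (0.15-0.24 kg, 102 mm long), lying in the tray: its centre, on its long axis, 14 mm above what it lies on. y: long axis, towards the go end; z up. Black flat-sided handle 18 mm wide (x), 26 high, 52 long, to be pinched across x. Square collars 28 mm, 4 thick, at its ends: green (go), red (no-go), outer faces 30 mm from this point.
- go_mid (a point): Middle of the round steel go plug, on the gauge's axis, 42 mm from gauge_center towards +y. The plug is 18 mm in diameter and 24 mm long from the green collar; the last 2 mm of its nose are bevelled down to 14 mm diameter. Its tip is 12 mm beyond this point.
- nogo_tip (a point): Centre of the flat end of the round steel no-go plug, 48 mm from gauge_center towards -y. The plug is 23.4 mm in diameter and 18 mm long from the red collar.
- bore_center (a point): Centre of the chrome ring (60 mm outside, 22 long) on the bracket, 85 mm above the shelf. y: bore direction, level, open at both ends; z up. In it, in black rubber, sits a white bush (38 mm outside, 24 long, plain 20 mm bore, sharp edges), eccentric: its bore runs parallel to y, but 2.5 to 4.5 mm off this point, up, down or sideways (x-z direction unreported: find it by feel or eye). It does not yield.
- mouth_left (a point): Ring centre at the +y end face of the bush, 12 mm from bore_center. The go plug may enter from either end; it is fully home when the green collar meets the bush's face (go_mid then at the bore's middle).
- mouth_right (a point): Centre of the ring at the -y end face of the bush, 12 mm from bore_center.
- bracket: The fixed chrome bracket with its bush; origin under its round foot (72 mm diameter, 6 mm thick) on the glass shelf. Pillar 22 mm thick, bore along y at 85 mm height, top of the ring at 115 mm.
- tray: Fixed shallow aluminium tray, outside 130 (x) by 180 (y) by 16 mm high, walls and floor 3 mm thick; origin under its middle, on the shelf. It and the bracket may have changed sides. A fixed basket 126 mm high, not in the way, stands at the far left (y about 0.4 to 0.6) of the shelf.
- coaster: Bystander: loose blue ceramic coaster, 84 mm diameter, 8 mm high; origin under its centre.
- clothespin_a: Bystander: loose white plastic clothespin, 74 mm long (y), 11 mm wide, 12 mm high; origin under its centre.
- clothespin_b: Bystander: the other clothespin, alike.
- spray_bottle: Bystander: loose black spray bottle with a grey trigger, 64 mm diameter, 182 mm high, nozzle towards its -x; origin under its centre.

How it is judged:
By the outcome, as a careful person would: the job done as asked, in the order asked, and still so for the second after the job is handed in, with the robot touching nothing.
It also fails if it takes over 72 s, if anything falls off the work surface, if the arm or the gripper's body presses on something with over 40 N, if the wrist force passes 120 N, or if a joint passes its speed limit or range.

## Working session

There is one attempt and no reset: what is moved stays moved. The work goes in short steps, Python scripts to look and compute and a tool call to move; the robot and the scene stay as the last step left them, time stands still between calls to the robot, and variables do not carry over. Pictures are saved under pics/ and viewed, and the job is handed in when it is done.

Besides the shell and the picture viewer there is one more tool, called as name(argument=value, ...), one argument or row to a line, values as JSON. carry_out: Moves the arm, as the interface text tells. Its arguments: {"type":"object","properties":{"steps":{"type":"array"},"squeeze":{"type":"number"}},"required":["steps"]}

```bash
mkdir -p pics; ls
cat > h.py <<'E'
import numpy as np, cv2
from plant import manip
def save(n,img): cv2.imwrite(f'pics/{n}.png',cv2.cvtColor(img,cv2.COLOR_RGB2BGR))
def world(c,u,v,z=None):
    if z is None: z=c['z_map'][int(round(v)),int(round(u))]
    p=np.array([(u-c['cx'])/c['fx']*z,-(v-c['cy'])/c['fy']*z,-z])
    return np.array(c['origin'])+np.array(c['rotation'])@p
def proj(c,P):
    q=np.array(c['rotation']).T@(np.array(P)-np.array(c['origin']))
    return c['cx']+c['fx']*q[0]/-q[2], c['cy']-c['fy']*q[1]/-q[2]
def cloud(c):
    v,u=np.mgrid[0:384,0:512]; z=c['z_map'].astype(float)
    p=np.stack([(u-c['cx'])/c['fx']*z,-(v-c['cy'])/c['fy']*z,-z],-1)
    return p@np.array(c['rotation']).T+np.array(c['origin'])
E
python3 - <<'E'
from h import *
s=manip.observe(); print({k:np.round(v,3) for k,v in s.items()})
for n in('side','top'):
    c=manip.camera(n); save(n+'0',c['img']); print(n,[k for k in c],c['fx'],c['fy'],c['cx'],c['cy'],c['origin'],np.round(c['rotation'],3).tolist())
    for k in c:
        if k not in('img','z_map','origin','rotation'): print(k,c[k])
    for q in ['gauge_center','go_mid','nogo_tip','bore_center','mouth_left','mouth_right','bracket','tray','coaster','clothespin_a','spray_bottle']:
        for r in manip.search_frame(q,c)[:3]:
            print(q,round(r['p'],2),np.round(r['at'],1),np.round(world(c,*r['at']),4))
E
```

```text
pics
{'time_s': np.float64(0.0), 'joint_positions': array([-1.314,  0.3  ,  1.522, -0.   ,  1.321, -0.067]), 'dq': array([ 0.001, -0.   , -0.001,  0.001, -0.   ,  0.003]), 'tau': array([-1.0000e-03, -5.3181e+01, -3.5273e+01,  7.1000e-02,  2.4000e-02,
       -0.0000e+00]), 'ee_pos': array([ 0.175, -0.521,  0.205]), 'tcp_rot': array([-3.14 , -0.   ,  0.324]), 'force': array([-0.031,  0.103, -0.308]), 'moment': array([0.014, 0.036, 0.004]), 'width': np.float64(0.094)}
side ['img', 'z_map', 'fx', 'fy', 'cx', 'cy', 'origin', 'rotation', 'shot'] 373.96464376847064 373.96464376847064 252.64520932912242 192.25481701610957 [0.44167155 0.54761325 0.60713779] [0.87, -0.011, -2.792]
fx 373.96464376847064
fy 373.96464376847064
cx 252.64520932912242
cy 192.25481701610957
shot 1
gauge_center 0.82 [274.1 297.8] [2.1493 2.2553 2.3148]
go_mid 0.91 [275.3 294.2] [2.1723 2.2782 2.3378]
nogo_tip 0.7 [274.6 296.3] [2.1623 2.2683 2.3278]
nogo_tip 0.19 [305.7 157.9] [0.4417 0.5476 0.6071]
bore_center 0.88 [308.5 158.6] [2.9354 3.0414 3.1009]
bore_center 0.36 [275.9 296. ] [2.1596 2.2655 2.3251]
bore_center 
[... 986 characters left out ...]
 [1.9686 1.4326 2.3898]
nogo_tip 0.87 [171.5 257.7] [1.9756 1.4396 2.3968]
nogo_tip 0.51 [339.1 236.9] [1.9607 1.4247 2.3819]
bore_center 0.68 [341.5 233.3] [1.9233 1.3874 2.3445]
mouth_left 0.76 [339.  233.1] [1.9659 1.43   2.3871]
mouth_left 0.28 [258.9 226.2] [2.044  1.5081 2.4652]
mouth_right 0.57 [337.1 232.1] [2.0129 1.477  2.4341]
bracket 0.6 [341.  232.4] [1.9601 1.4242 2.3813]
tray 0.68 [172.3 245.2] [2.0117 1.4757 2.4329]
coaster 0.75 [258.8 225.8] [2.044  1.508  2.4652]
coaster 0.62 [173.1 256.7] [1.9686 1.4327 2.3898]
clothespin_a 0.74 [317.  160.9] [2.0688 1.5329 2.49  ]
clothespin_a 0.66 [186.6 162.1] [2.048  1.512  2.4692]
spray_bottle 0.73 [258.9 143. ] [1.7823 1.2463 2.2035]
```

```bash
cat > h.py <<'E'
import numpy as np, cv2
from scipy.spatial.transform import Rotation as R
from plant import manip
def save(n,img): cv2.imwrite(f'pics/{n}.png',cv2.cvtColor(img,cv2.COLOR_RGB2BGR))
def cam(n):
    c=dict(manip.camera(n)); return c
def rot(c): return R.from_euler('xyz',c['rotation']).as_matrix()
def world(c,u,v,z=None):
    if z is None: z=c['z_map'][int(round(v)),int(round(u))]
    p=np.array([(u-c['cx'])/c['fx']*z,-(v-c['cy'])/c['fy']*z,-z])
    return np.array(c['origin'])+rot(c)@p
def proj(c,P):
    q=(np.array(P)-np.array(c['origin']))@rot(c)
    return np.stack([c['cx']+c['fx']*q[...,0]/-q[...,2], c['cy']-c['fy']*q[...,1]/-q[...,2]],-1)
def cloud(c):
    v,u=np.mgrid[0:384,0:512]; z=c['z_map'].astype(float)
    p=np.stack([(u-c['cx'])/c['fx']*z,-(v-c['cy'])/c['fy']*z,-z],-1)
    return p@rot(c).T+np.array(c['origin'])
E
python3 - <<'E'
from h import *
for n in('side','top'):
    c=manip.camera(n); save(n+'1',c['img']); np.savez('c_'+n,**{k:c[k] for k in c})
    for q in ['gauge_center','go_mid','nogo_tip','bore_center','mouth_left','mouth_right','bracket','tray','coaster','clothespin_a','spray_bottle']:
        for r in manip.search_frame(q,c)[:3]:
            if r['p']>.4:print(q,round(r['p'],2),np.round(r['at'],1),np.round(world(c,*r['at']),4))
E
```

```text
gauge_center 0.78 [275.3 301. ] [0.5204 0.2097 0.0901]
go_mid 0.79 [275.1 295.5] [0.5234 0.2016 0.0925]
nogo_tip 0.88 [274.7 297.9] [0.5229 0.2049 0.0907]
bore_center 0.79 [308.  159.1] [ 0.5581 -0.1565  0.1162]
mouth_left 0.63 [305.7 159.4] [ 0.563  -0.155   0.1151]
mouth_right 0.86 [306.8 152.3] [ 0.5628 -0.1565  0.1336]
bracket 0.67 [305.3 156.1] [ 0.5657 -0.1598  0.1205]
bracket 0.67 [263.3 304.2] [0.5411 0.206  0.0648]
tray 0.72 [264.8 303.4] [0.5396 0.2024 0.0628]
coaster 0.61 [262.2 304. ] [0.5429 0.2062 0.0647]
clothespin_a 0.75 [174.  251.2] [0.7314 0.1628 0.0738]
clothespin_a 0.56 [233.1 168.7] [ 0.7263 -0.1139  0.0741]
spray_bottle 0.66 [198.7 168.4] [0.7392 0.0265 0.1686]
spray_bottle 0.54 [276.8 298.9] [0.5192 0.2054 0.0905]
go_mid 0.89 [173.5 255.9] [0.5279 0.1856 0.0894]
nogo_tip 0.72 [173.3 257.3] [0.5252 0.1855 0.0926]
nogo_tip 0.48 [174.8 245.2] [0.5496 0.1864 0.0673]
bore_center 0.79 [341.  232.9] [ 0.5666 -0.1595  0.1335]
mouth_left 0.83 [339.7 235.9] [ 0.5607 -0.1559  0.1364]
mouth_left 0.57 [174.  245.9] [0.5481 0.189  0.0626]
mouth_right 0.95 [335.5 231.5] [ 0.5697 -0.1573  0.0917]
bracket 0.79 [340.3 232.6] [ 0.5672 -0.1584  0.1319]
coaster 0.84 [258.1 224.1] [0.5903 0.0061 0.0659]
clothespin_a 0.54 [315.2 162. ] [ 0.7231 -0.1229  0.0734]
clothespin_a 0.5 [188.4 161.1] [0.732  0.1555 0.0672]
spray_bottle 0.85 [259.5 143. ] [0.7316 0.005  0.2414]
```

View pics/side0.png

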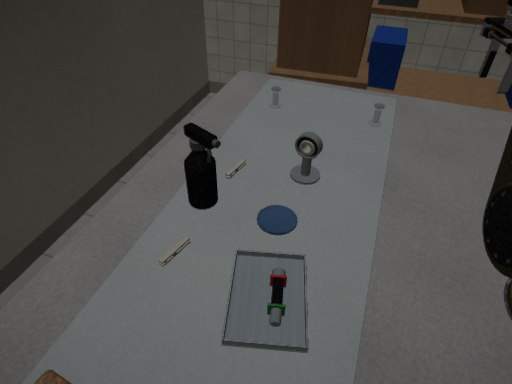

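View pics/top0.png

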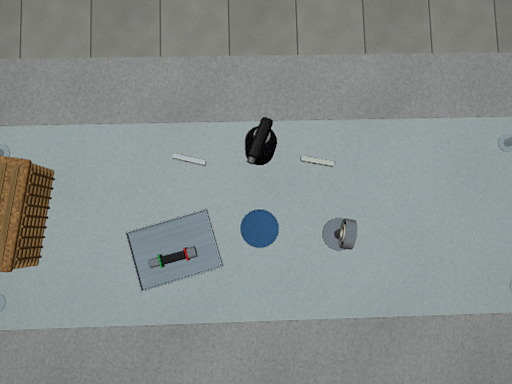

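Run:
```python
from h import *
s=dict(np.load('c_side.npz')); t=dict(np.load('c_top.npz'))
a=cv2.resize(s['img'][120:190,280:340],None,fx=8,fy=8,interpolation=cv2.INTER_CUBIC)
save('s_ring',a)
b=cv2.resize(t['img'][200:270,300:380],None,fx=8,fy=8,interpolation=cv2.INTER_CUBIC); save('t_ring',b)
b=cv2.resize(t['img'][205:295,120:225],None,fx=6,fy=6,interpolation=cv2.INTER_CUBIC); save('t_g',b)
P=cloud(t)
print('shelf z',np.median(P[200:220,280:320,2]),'tray floor',np.median(P[225:240,150:190,2]))
P=cloud(s);print('side shelf',np.median(P[205:215,290:330,2]),'floor',np.median(P[270:330,240:255,2]))
```

```text
shelf z 0.06070633641171641 tray floor 0.06339753809003329
side shelf 0.06083468101372652 floor 0.06387368910708557
```

View pics/s_ring.png

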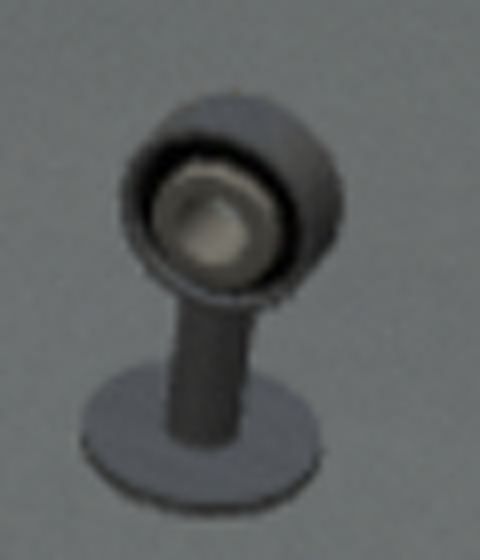

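View pics/t_ring.png

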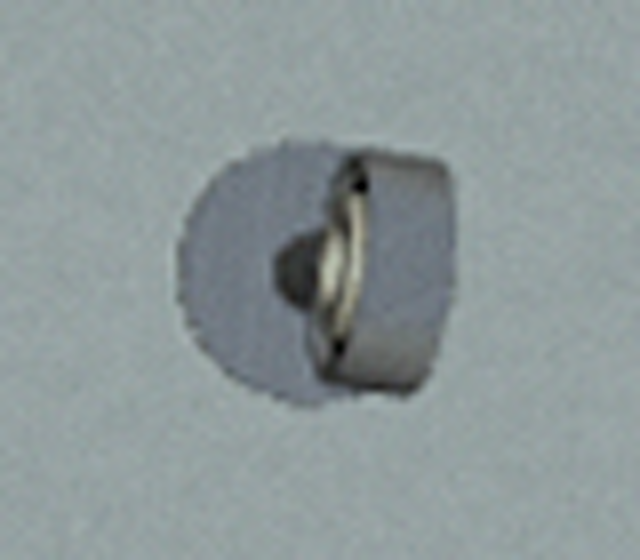

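View pics/t_g.png

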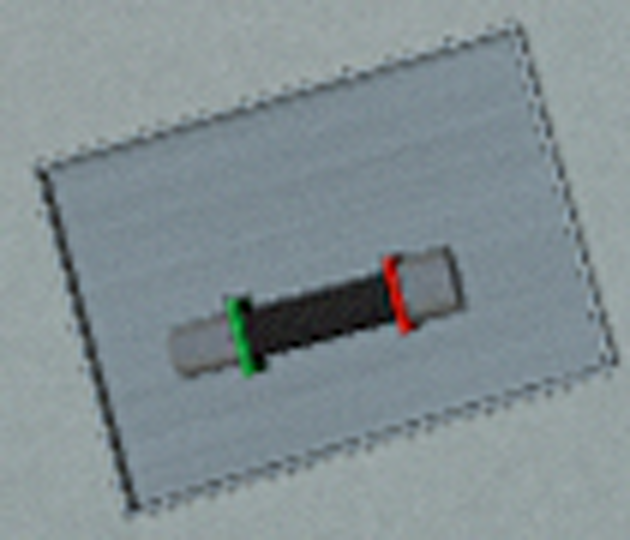

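Run:
```python
from h import *
from scipy.optimize import least_squares
s=dict(np.load('c_side.npz')); t=dict(np.load('c_top.npz'))
for nm,c,(r0,r1,c0,c1) in(('side',s,(128,162,292,328)),('top',t,(212,255,335,362))):
    P=cloud(c)[r0:r1,c0:c1].reshape(-1,3)
    P=P[(P[:,2]>0.10)&(P[:,2]<.2)&(np.linalg.norm(P[:,:2]-[.565,-.16],axis=1)<.06)]
    print(nm,len(P),P.mean(0),P.min(0),P.max(0))
    # cylinder fit outer
    for z0 in (None,):
        def f(p,Q=None):
            x,y,yaw,z=p; Q=P if Q is None else Q
            d=Q-[x,y,z]; ax=np.array([-np.sin(yaw),np.cos(yaw),0]); l=d@ax
            r=np.linalg.norm(d-l[:,None]*ax,axis=1); return r-.03,l
        Q=P
        for yaw in(-.3,0,.15,.3):
            best=least_squares(lambda p:np.r_[f([p[0],-.165,p[1],p[2]])[0]],[.565,yaw,.146],loss='soft_l1',f_scale=.001)
            r,l=f([best.x[0],-.165,best.x[1],best.x[2]]); m=abs(r)<.003
            print(nm,np.round(best.x,4),best.cost,m.sum(),'l',np.percentile(l[m],[1,5,50,95,99]).round(4))
```

```text
side 618 [ 0.56209916 -0.16039935  0.14859061] [ 0.53258726 -0.18171361  0.10388942] [ 0.59312231 -0.14992092  0.17720888]
side [ 0.5637 -0.1849  0.1452] 0.004042175242297982 231 l [-0.0127 -0.0112  0.0035  0.0096  0.0102]
side [ 0.5637 -0.1848  0.1452] 0.0040421752412234686 231 l [-0.0127 -0.0112  0.0035  0.0096  0.0102]
side [ 0.5637 -0.1848  0.1452] 0.004042175242874194 231 l [-0.0127 -0.0112  0.0035  0.0096  0.0102]
side [ 0.5637 -0.1849  0.1452] 0.004042175240210149 231 l [-0.0127 -0.0112  0.0035  0.0096  0.0102]
top 494 [ 0.56551178 -0.16517934  0.16044838] [ 0.53438144 -0.18351553  0.10058856] [ 0.59607113 -0.15296709  0.1784068 ]
top [ 0.5661 -0.1528  0.1452] 0.0016752332807247988 350 l [-0.0144 -0.0136 -0.0025  0.007   0.0077]
top [ 0.5661 -0.1528  0.1452] 0.0016752332791023648 350 l [-0.0144 -0.0136 -0.0025  0.007   0.0077]
top [ 0.5661 -0.1529  0.1452] 0.001675233280088213 350 l [-0.0144 -0.0136 -0.0025  0.007   0.0077]
top [ 0.5661 -0.1528  0.1452] 0.001675233279061868 350 l [-0.0144 -0.0136 -0.0025  0.007   0.0077]
```

Run:
```python
from h import *
from scipy.optimize import least_squares
s=dict(np.load('c_side.npz')); t=dict(np.load('c_top.npz'))
for nm,c,(r0,r1,c0,c1) in(('side',s,(125,165,288,328)),('top',t,(210,257,335,362))):
    I=c['img'][r0:r1,c0:c1].astype(float); d=I[...,0]-I[...,2]
    print(nm);
    for row in range(10,32) if nm=='side' else range(5,40): print(r0+row,' '.join('%4d'%v for v in (d[row,4:26])))
    if nm=='side':
        for row in range(10,32): print(r0+row,' '.join('%4d'%v for v in I[row,4:26].mean(-1)))
# face plane from side depth
P=cloud(s)[140:163,296:314].reshape(-1,3)
P=P[(P[:,2]>.11)&(P[:,1]>-.175)]
def f(p): return (P-[.564,-.15,.1455])@np.array([-np.sin(p[0]),np.cos(p[0]),0])-p[1]
b=least_squares(f,[-.16,0],loss='soft_l1',f_scale=.0007);print(b.x,np.median(abs(b.fun)))
```

```text
side
135   -3   -3   -4   -4   -4   -3   -3   -3   -1   -1   -3   -4   -6   -8   -6   -7   -6   -8   -6   -7   -6   -6
136   -3   -2   -3   -2   -3   -4   -3    0    2   -2    0    0    1    0   -2   -3   -4   -6   -6   -5   -6   -6
137   -3   -3   -4   -3   -3   -3    0   -1    0    2    3    0   -1   -1    2    0    0   -1   -4   -4   -5   -4
138   -5   -4   -4   -4   -4   -1    0   -1   -1    0   -2    0    1    1   -3    1    0    0    2   -1   -2   -3
139   -3   -3   -4   -3   -2    0    2   -1    0    2   -2    2    2    0    2    4    1   -1   -1   -2    1   -2
140   -5   -3   -3   -3    0    1    3    1   -4    0    2    5    8    5    7    7    5    4    3   -1    0    0
141   -4   -3   -3   -2    0   -1    0   -1    1    3    6   11   10   10   11   11   10    8    4    2    2    1
142   -3   -3   -3   -1   -1    2   -1    4    5    6    8    8    7    7    7    9   10   12    9    7    4    2
143   -4   -3   -3   -1    0    3   -3    3    6    6    7    7    7    5    7    7    8    8   10   11    7    4
144   -3   -4   -3   -1    1    1    2    4    6    7    6    5    6 
[... 7262 characters left out ...]
-1   -2   -1    0   -2   -4    1    0   -4   -1   -6  -15  -12  -11  -14  -11  -15
245   -5    1   -2    0    0    1    0   -5    0   -3    0   -2    1   -5   -5  -10  -12  -12  -14  -12  -12  -14
246  -10    2    4   -6   -1   -1   -5    1    1   -4    2   -1    1   -4   -3  -12  -10  -14  -15  -10  -13  -16
247  -14   -6    0    1    3    0    0    0    3    0   -6   -2    1    2  -11  -13  -10  -14  -15  -10  -13  -15
248  -20  -18  -11  -16   -9   -6   -5   -2    1    3   -4    2   -2   -4  -13  -11  -11  -14  -13  -13  -12  -12
249  -18  -18  -18  -16  -16  -13  -10  -14   -7  -12  -11   -6  -12  -12  -14  -16  -14  -11  -14  -13  -13  -11
[-0.24316139 -0.00702525] 0.0020607762818383437
```

```bash
cat > fit.py <<'E'
from h import *
from scipy.optimize import minimize, least_squares
SS=4
def labels(c,roi,p):
    x,z,yaw,dx,dz,h,Ri,y=p
    r0,r1,c0,c1=roi
    o=(np.arange(SS)+.5)/SS-.5
    v=(np.arange(r0,r1)[:,None]+o).ravel(); u=(np.arange(c0,c1)[:,None]+o).ravel()
    U,V=np.meshgrid(u,v)
    D=np.stack([(U-c['cx'])/c['fx'],-(V-c['cy'])/c['fy'],-np.ones_like(U)],-1)@rot(c).T
    B=np.array([[np.cos(yaw),np.sin(yaw),0],[-np.sin(yaw),np.cos(yaw),0],[0,0,1]])
    D=D@B.T; O=B@(np.array(c['origin'])-[x,y,z])
    L=np.zeros(U.shape,int); T=np.full(U.shape,1e9)
    def put(t,m,lab):
        m=m&(t>0)&(t<T); T[m]=t[m]; L[m]=lab
    def at(t): return O+t[...,None]*D
    def plane(l,f,lab):
        t=(l-O[1])/D[...,1]; q=at(t); put(t,f(np.hypot(q[...,0],q[...,2]),np.hypot(q[...,0]-dx,q[...,2]-dz)),lab)
    def cyl(cx,cz,r,l0,l1,lab,far=False):
        ox,oz=O[0]-cx,O[2]-cz
        a=D[...,0]**2+D[...,2]**2; b=ox*D[...,0]+oz*D[...,2]; cc=ox*ox+oz*oz-r*r
        disc=b*b-a*cc; s=np.sqrt(np.maximum(disc,0)); t=(-b+(s if far else -s))/a
        q=at(t); put(t,(disc>0)&(q[...,1]>l0)&(q[...,1]<l1),lab)
    plane(.012,lambda r,rb:(rb>.010)&(rb<.019),1)
    cyl(dx,dz,.010,-.012,.012,2,True)
    plane(.011,lambda r,rb:(r>Ri)&(r<.03),3)
    cyl(dx,dz,.019,.011-h,.012,4)
    plane(.011-h,lambda r,rb:(r<Ri)&(rb>.019),5)
    cyl(0,0,Ri,.011-h,.011,6,True)
    cyl(0,0,.03,-.011,.011,7)
    return L,T
def feats(L,T,shape):
    n=8; H,W=shape
    vv,uu=np.mgrid[-1:1:H*1j,-1:1:W*1j]
    A=[]
    for k in range(n):
        m=(L==k).reshape(H,SS,W,SS).mean((1,3)).ravel()
        A.append(m)
        if k in(1,2,3,4,7): A+= [m*uu.ravel(),m*vv.ravel()]
        if k in (2,): A+=[m*uu.ravel()*vv.ravel(),m*uu.ravel()**2,m*vv.ravel()**2]
    return np.stack(A,1)
def res(c,roi,p,mask,ret=False):
    L,T=labels(c,roi,p); H,W=roi[1]-roi[0],roi[3]-roi[2]
    A=feats(L,T,(H,W)); I=c['img'][roi[0]:roi[1],roi[2]:roi[3]].mean(-1).ravel()
    m=mask.ravel(); Am=A[m]; co=np.linalg.solve(Am.T@Am+1e-3*np.eye(A.shape[1]),Am.T@I[m])
    e=(A@co-I)
    if ret: return e,(A@co).reshape(H,W),I.reshape(H,W),L
    e=e[m]; return np.mean(np.minimum(abs(e),40)**1.5)
E
cat > runfit.py <<'E'
from fit import *
s=dict(np.load('c_side.npz'))
roi=(126,160,288,330); mask=np.ones((34,42),bool); 
for r in range(155,160): mask[r-126,302-288:314-288]=False
sc=np.array([.002,.002,.05,.002,.002,.003,.002,.003])
best=None
for ang in range(0,360,45):
    p0=np.array([.564,.1455,-.18,.0035*np.cos(np.radians(ang)),.0035*np.sin(np.radians(ang)),.004,.026,-.163])
    sim=np.vstack([p0]+[p0+sc*np.eye(8)[i] for i in range(8)])
    o=minimize(lambda p:res(s,roi,p,mask)+ (1e3 if not(0<p[5]<.02 and .02<p[6]<.0299) else 0),p0,method='Nelder-Mead',options=dict(initial_simplex=sim,maxfev=700,xatol=1e-5,fatol=1e-3))
    print(ang,round(o.fun,2),np.round(o.x,4),flush=True)
    if best is None or o.fun<best.fun:best=o
np.save('best.npy',best.x)
e,M,I,L=res(s,roi,best.x,mask,True)
save('fitcmp',cv2.resize(np.hstack([np.repeat(a[...,None],3,2).clip(0,255).astype(np.uint8) for a in(I,M,abs(I-M)*3)]),None,fx=6,fy=6,interpolation=cv2.INTER_NEAREST))
E
time python3 runfit.py
```

```text
0 8.1 [ 5.631e-01  1.494e-01 -1.586e-01 -1.000e-04 -3.500e-03  6.100e-03
  2.660e-02 -1.620e-01]
45 8.97 [ 5.633e-01  1.480e-01 -1.291e-01  4.000e-04 -3.000e-03  6.100e-03
  2.710e-02 -1.633e-01]
90 8.14 [ 5.638e-01  1.471e-01 -1.764e-01 -4.000e-04 -3.100e-03  7.000e-03
  2.710e-02 -1.647e-01]
135 7.88 [ 0.5635  0.1475 -0.1599  0.     -0.0031  0.0062  0.0266 -0.165 ]
180 7.46 [ 5.633e-01  1.472e-01 -1.788e-01 -2.000e-04 -3.300e-03  5.400e-03
  2.660e-02 -1.657e-01]
225 7.57 [ 5.638e-01  1.462e-01 -1.818e-01  1.000e-04 -3.100e-03  5.900e-03
  2.670e-02 -1.672e-01]
270 7.48 [ 5.635e-01  1.463e-01 -1.833e-01 -2.000e-04 -2.900e-03  5.700e-03
  2.660e-02 -1.669e-01]
315 7.99 [ 5.634e-01  1.477e-01 -1.733e-01 -1.000e-04 -3.200e-03  6.600e-03
  2.690e-02 -1.641e-01]
real	1m26.398s
user	0m49.370s
sys	0m26.015s
```

```bash
cat > runfit2.py <<'E'
from fit import *
s=dict(np.load('c_side.npz'));t=dict(np.load('c_top.npz'))
roiS=(126,160,288,330); mS=np.ones((34,42),bool); mS[29:,14:26]=False
roiT=(216,252,336,360); mT=np.ones((36,24),bool)
# exclude pillar/foot region left of face in top
for r in range(216,252): mT[r-216,:max(0,int(341-336-(r-220)*0.12)-1)]=False
# params: xS,yS, xT,yT, yaw,dx,dz,h,Ri ; z fixed
Z=.1457
def cost(q):
    xS,yS,xT,yT,yaw,dx,dz,h,Ri=q
    if not(0<h<.02 and .02<Ri<.0299): return 1e3
    return res(s,roiS,[xS,Z,yaw,dx,dz,h,Ri,yS],mS)+.5*res(t,roiT,[xT,Z,yaw,dx,dz,h,Ri,yT],mT)
q0=np.array([.5636,-.1677,.566,-.166,-.18,0,-.003,.0058,.0266])
sc=np.array([.002,.002,.002,.002,.04,.002,.002,.002,.001])
for k in range(3):
    sim=np.vstack([q0]+[q0+(-1)**k*sc*np.eye(9)[i] for i in range(9)])
    o=minimize(cost,q0,method='Nelder-Mead',options=dict(initial_simplex=sim,maxfev=500,xatol=1e-5,fatol=1e-3))
    q0=o.x; print(round(o.fun,2),np.round(o.x,4),flush=True)
q=q0
def show(a): return np.repeat(a[...,None],3,2).clip(0,255).astype(np.uint8)
e,M,I,L=res(s,roiS,[q[0],Z,q[4],q[5],q[6],q[7],q[8],q[1]],mS,True)
save('fS',cv2.resize(np.hstack([show(a) for a in(I,M,abs(I-M)*3)]),None,fx=6,fy=6,interpolation=0))
e,M,I,L=res(t,roiT,[q[2],Z,q[4],q[5],q[6],q[7],q[8],q[3]],mT,True)
save('fT',cv2.resize(np.hstack([show(a) for a in(I,M,abs(I-M)*3)]),None,fx=8,fy=8,interpolation=0))
# gauge
for n,c in(('side',s),('top',t)):
    I=c['img'].astype(int)
    g=(I[...,1]-np.maximum(I[...,0],I[...,2])>40); r=(I[...,0]-np.maximum(I[...,1],I[...,2])>40)
    P=cloud(c)
    for nm,m in(('g',g),('r',r)):
        v,u=np.nonzero(m); k=(u>140)&(u<300)&(v>220); v,u=v[k],u[k]
        Q=P[v,u]; print(n,nm,len(u),u.mean().round(2),v.mean().round(2),np.median(Q,0).round(4),Q[:,2].max().round(4))
E
time python3 runfit2.py
```

```text
33.55 [ 5.637e-01 -1.666e-01  5.650e-01 -1.685e-01 -1.732e-01  3.000e-04
 -2.500e-03  6.300e-03  2.690e-02]
32.51 [ 5.638e-01 -1.677e-01  5.648e-01 -1.686e-01 -1.729e-01 -1.000e-04
 -3.100e-03  5.700e-03  2.670e-02]
32.5 [ 5.638e-01 -1.677e-01  5.648e-01 -1.686e-01 -1.729e-01 -1.000e-04
 -3.100e-03  5.700e-03  2.670e-02]runfit2.py:32: RuntimeWarning: Mean of empty slice.
  Q=P[v,u]; print(n,nm,len(u),u.mean().round(2),v.mean().round(2),np.median(Q,0).round(4),Q[:,2].max().round(4))
  ret = ret.dtype.type(ret / rcount)
  return _methods._mean(a, axis=axis, dtype=dtype,
  ret = um.true_divide(
Traceback (most recent call last):
  File "runfit2.py", line 32, in <module>
    Q=P[v,u]; print(n,nm,len(u),u.mean().round(2),v.mean().round(2),np.median(Q,0).round(4),Q[:,2].max().round(4))
                                                                                            ~~~~~~~~~~^^
ValueError: zero-size array to reduction operation maximum which has no identity

real	0m44.427s
user	0m31.377s
sys	0m12.952s
```

Run:
```python
from h import *
s=dict(np.load('c_side.npz'));t=dict(np.load('c_top.npz'))
for n,c in(('side',s),('top',t)):
    I=c['img'].astype(int); P=cloud(c); ends=[]
    g=(I[...,1]-np.maximum(I[...,0],I[...,2])>25); r=(I[...,0]-np.maximum(I[...,1],I[...,2])>25)
    for nm,m in(('g',g),('r',r)):
        v,u=np.nonzero(m); k=(u>140)&(u<300)&(v>220); v,u=v[k],u[k]
        Q=P[v,u]; print(n,nm,len(u),u.mean().round(2),v.mean().round(2),np.median(Q,0).round(4),Q[:,2].max().round(4))
    # dark handle: all gauge pixels above floor
    m=(P[...,2]>.0715)&(P[...,2]<.11)&(abs(P[...,0]-.523)<.05)&(abs(P[...,1]-.195)<.075)
    # keep component
    k,lab=cv2.connectedComponents(m.astype(np.uint8)); 
    i=np.argmax(np.bincount(lab.ravel())[1:])+1; m=lab==i
    Q=P[m]; print(n,m.sum(),Q.mean(0).round(4))
    dark=m&(I.sum(-1)<110)
    D=P[dark&(P[...,2]>.086)]
    print('handle top',len(D),D.mean(0).round(4),np.percentile(D[:,2],[5,50,95]).round(4))
    C=D[:,:2]-D[:,:2].mean(0); w,V=np.linalg.eigh(C.T@C); a=V[:,1]; a=a*np.sign(a[1]); print('yaw',np.degrees(np.arctan2(-a[0],a[1])),'extent',np.ptp(C@a),np.ptp(C@V[:,0]), 'mid', D[:,:2].mean(0)+a*( (C@a).max()+(C@a).min())/2)
```

```text
side g 33 276.52 304.88 [0.5161 0.2167 0.092 ] 0.0937
side r 84 277.86 278.56 [0.5309 0.1628 0.0895] 0.0937
side 768 [0.5218 0.1977 0.0873]
handle top 319 [0.5228 0.1912 0.0906] [0.0883 0.0906 0.0921]
yaw 13.410793704694978 extent 0.05837972470428758 0.025677378858664127 mid [0.52290785 0.19092437]
top g 31 159.65 261.1 [0.5182 0.2139 0.0904] 0.0932
top r 31 185.71 254.03 [0.5313 0.1597 0.0904] 0.0937
top 478 [0.526  0.1876 0.0879]
handle top 140 [0.5245 0.1877 0.0906] [0.0877 0.0906 0.0931]
yaw 12.953828989721314 extent 0.05088424949517052 0.01712940113808815 mid [0.52456064 0.1873044 ]
```

View pics/fS.png

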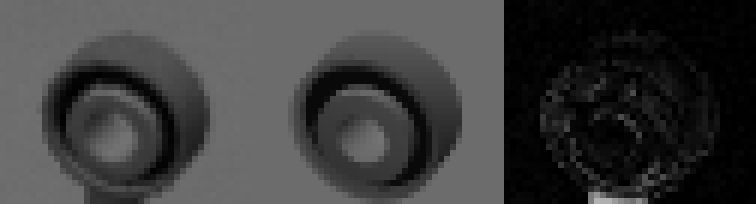

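View pics/fT.png

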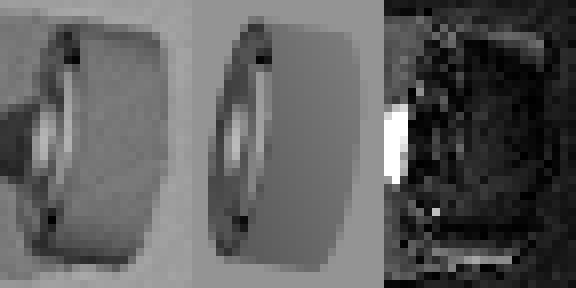

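```bash
cat > plan.py <<'E'
from h import *
import json,sys
def plan(pos,yawdeg,n,claw=None,s=None):
    s=manip.observe() if s is None else s
    p=np.array(s['ee_pos']); M=R.from_euler('xyz',s['tcp_rot'])
    tgt=R.from_euler('xyz',[np.pi,0,np.radians(yawdeg)])
    y0=np.degrees(s['tcp_rot'][2]); dy=(yawdeg-y0+180)%360-180
    rows=[]; d=(np.array(pos)-p)/n
    for i in range(n):
        Mi=R.from_euler('xyz',[np.pi,0,np.radians(y0+dy*i/n)])
        l=Mi.inv().apply(d); r=dict(dx=round(l[0],4),dy=round(l[1],4),dz=round(l[2],4),yaw=round(-dy/n,2))
        if claw is not None:r['claw']=claw
        rows.append(r)
    return rows
def st():
    s=manip.observe(); print('t',round(s['time_s'],2),'pos',np.round(s['ee_pos'],4),'rpy',np.degrees(s['tcp_rot']).round(2),'F',np.round(s['force'],2),'M',np.round(s['moment'],3),'w',round(s['width'],4))
def go(pos,yaw,n,claw=None):
    st()
    for r in plan(pos,yaw,n,claw): print(json.dumps(r))
if __name__=='__main__':
    a=[float(v) for v in sys.argv[1:]]; go(a[:3],a[3],int(a[4]))
E
python3 plan.py .524 .1885 .2 103.5 20
```

```text
t 2.4 pos [ 0.175  -0.5214  0.2054] rpy [-180.      0.     18.55] F [-0.3   0.03  0.02] M [-0.029 -0.    -0.004] w 0.094
{"dx": 0.0278, "dy": -0.0281, "dz": 0.0003, "yaw": -4.25}
{"dx": 0.0298, "dy": -0.026, "dz": 0.0003, "yaw": -4.25}
{"dx": 0.0317, "dy": -0.0237, "dz": 0.0003, "yaw": -4.25}
{"dx": 0.0334, "dy": -0.0213, "dz": 0.0003, "yaw": -4.25}
{"dx": 0.0348, "dy": -0.0187, "dz": 0.0003, "yaw": -4.25}
{"dx": 0.0361, "dy": -0.0161, "dz": 0.0003, "yaw": -4.25}
{"dx": 0.0372, "dy": -0.0134, "dz": 0.0003, "yaw": -4.25}
{"dx": 0.0381, "dy": -0.0106, "dz": 0.0003, "yaw": -4.25}
{"dx": 0.0388, "dy": -0.0077, "dz": 0.0003, "yaw": -4.25}
{"dx": 0.0393, "dy": -0.0048, "dz": 0.0003, "yaw": -4.25}
{"dx": 0.0395, "dy": -0.0019, "dz": 0.0003, "yaw": -4.25}
{"dx": 0.0395, "dy": 0.001, "dz": 0.0003, "yaw": -4.25}
{"dx": 0.0394, "dy": 0.0039, "dz": 0.0003, "yaw": -4.25}
{"dx": 0.039, "dy": 0.0068, "dz": 0.0003, "yaw": -4.25}
{"dx": 0.0383, "dy": 0.0097, "dz": 0.0003, "yaw": -4.25}
{"dx": 0.0375, "dy": 0.0125, "dz": 0.0003, "yaw": -4.25}
{"dx": 0.0365, "dy": 0.0153, "dz": 0.0003, "yaw": -4.25}
{"dx": 0.0353, "dy": 0.0179, "dz": 0.0003, "yaw": -4.25}
{"dx": 0.0338, "dy": 0.0205, "dz": 0.0003, "yaw": -4.25}
{"dx": 0.0322, "dy": 0.0229, "dz": 0.0003, "yaw": -4.25}
```

carry_out(
  steps=[
    {"dx": 0.028,"dy": -0.028,"yaw": -4.25},
    {"dx": 0.03,"dy": -0.026,"yaw": -4.25},
    {"dx": 0.032,"dy": -0.024,"yaw": -4.25},
    {"dx": 0.033,"dy": -0.021,"yaw": -4.25},
    {"dx": 0.035,"dy": -0.019,"yaw": -4.25},
    {"dx": 0.036,"dy": -0.016,"yaw": -4.25},
    {"dx": 0.037,"dy": -0.013,"yaw": -4.25},
    {"dx": 0.038,"dy": -0.011,"yaw": -4.25},
    {"dx": 0.039,"dy": -0.008,"yaw": -4.25},
    {"dx": 0.039,"dy": -0.005,"yaw": -4.25},
  ],
)

```text
$.steps[0]: bad value
```

```bash
python3 plan.py .524 .1885 .17 103.5 11
```

```text
t 2.4 pos [ 0.175  -0.5214  0.2054] rpy [-180.      0.     18.55] F [-0.3   0.03  0.02] M [-0.029 -0.    -0.004] w 0.094
{"dx": 0.0506, "dy": -0.0511, "dz": 0.0032, "yaw": -7.72}
{"dx": 0.057, "dy": -0.0438, "dz": 0.0032, "yaw": -7.72}
{"dx": 0.0624, "dy": -0.0358, "dz": 0.0032, "yaw": -7.72}
{"dx": 0.0666, "dy": -0.0271, "dz": 0.0032, "yaw": -7.72}
{"dx": 0.0697, "dy": -0.0179, "dz": 0.0032, "yaw": -7.72}
{"dx": 0.0714, "dy": -0.0083, "dz": 0.0032, "yaw": -7.72}
{"dx": 0.0719, "dy": 0.0013, "dz": 0.0032, "yaw": -7.72}
{"dx": 0.0711, "dy": 0.011, "dz": 0.0032, "yaw": -7.72}
{"dx": 0.0689, "dy": 0.0204, "dz": 0.0032, "yaw": -7.72}
{"dx": 0.0656, "dy": 0.0295, "dz": 0.0032, "yaw": -7.72}
{"dx": 0.061, "dy": 0.0381, "dz": 0.0032, "yaw": -7.72}
```

carry_out(
  steps=[
    {"dx": 0.028,"dy": -0.028,"dz": 0,"yaw": -4.25,"claw": 100},
    {"dx": 0.03,"dy": -0.026,"dz": 0,"yaw": -4.25,"claw": 100},
    {"dx": 0.032,"dy": -0.024,"dz": 0,"yaw": -4.25,"claw": 100},
    {"dx": 0.033,"dy": -0.021,"dz": 0,"yaw": -4.25,"claw": 100},
    {"dx": 0.035,"dy": -0.019,"dz": 0,"yaw": -4.25,"claw": 100},
    {"dx": 0.036,"dy": -0.016,"dz": 0,"yaw": -4.25,"claw": 100},
    {"dx": 0.037,"dy": -0.013,"dz": 0,"yaw": -4.25,"claw": 100},
    {"dx": 0.038,"dy": -0.011,"dz": 0,"yaw": -4.25,"claw": 100},
    {"dx": 0.039,"dy": -0.008,"dz": 0,"yaw": -4.25,"claw": 100},
    {"dx": 0.039,"dy": -0.005,"dz": 0,"yaw": -4.25,"claw": 100},
  ],
)

```text
time_s: 3.4
ee_pos: [0.3486, -0.1541, 0.2053]
tcp_rot: [3.139, 0.0, 1.087]
force: [0.6, 0.2, 0.9]
width: 0.0939
```

```bash
python3 plan.py .524 .1885 .17 103.5 11
```

```text
t 3.4 pos [ 0.3486 -0.1541  0.2053] rpy [1.7984e+02 1.0000e-02 6.2270e+01] F [0.63 0.23 0.92] M [-0.041 -0.105  0.006] w 0.0939
{"dx": 0.035, "dy": -0.0004, "dz": 0.0032, "yaw": -3.75}
{"dx": 0.0349, "dy": 0.0019, "dz": 0.0032, "yaw": -3.75}
{"dx": 0.0347, "dy": 0.0042, "dz": 0.0032, "yaw": -3.75}
{"dx": 0.0344, "dy": 0.0065, "dz": 0.0032, "yaw": -3.75}
{"dx": 0.0339, "dy": 0.0087, "dz": 0.0032, "yaw": -3.75}
{"dx": 0.0333, "dy": 0.0109, "dz": 0.0032, "yaw": -3.75}
{"dx": 0.0325, "dy": 0.013, "dz": 0.0032, "yaw": -3.75}
{"dx": 0.0315, "dy": 0.0151, "dz": 0.0032, "yaw": -3.75}
{"dx": 0.0305, "dy": 0.0172, "dz": 0.0032, "yaw": -3.75}
{"dx": 0.0293, "dy": 0.0191, "dz": 0.0032, "yaw": -3.75}
{"dx": 0.028, "dy": 0.021, "dz": 0.0032, "yaw": -3.75}
```

Tracking is good.

carry_out(
  steps=[
    {"dx": 0.035,"dy": 0,"dz": 0.003,"yaw": -3.75,"claw": 100},
    {"dx": 0.035,"dy": 0.002,"dz": 0.003,"yaw": -3.75,"claw": 100},
    {"dx": 0.035,"dy": 0.004,"dz": 0.003,"yaw": -3.75,"claw": 100},
    {"dx": 0.034,"dy": 0.0065,"dz": 0.003,"yaw": -3.75,"claw": 100},
    {"dx": 0.034,"dy": 0.009,"dz": 0.003,"yaw": -3.75,"claw": 100},
    {"dx": 0.033,"dy": 0.011,"dz": 0.003,"yaw": -3.75,"claw": 90},
    {"dx": 0.0325,"dy": 0.013,"dz": 0.003,"yaw": -3.75,"claw": 80},
    {"dx": 0.0315,"dy": 0.015,"dz": 0.003,"yaw": -3.75,"claw": 60},
    {"dx": 0.0305,"dy": 0.017,"dz": 0.003,"yaw": -3.75,"claw": 50},
    {"dx": 0.029,"dy": 0.019,"dz": 0.003,"yaw": -3.75,"claw": 50},
    {"dx": 0.028,"dy": 0.021,"dz": 0.003,"yaw": -3.75,"claw": 50},
    {"dx": 0,"dy": 0,"dz": 0,"yaw": 0,"claw": 50},
  ],
)

```text
time_s: 4.6
ee_pos: [0.525, 0.2105, 0.1724]
tcp_rot: [3.135, 0.005, 1.845]
force: [0.2, -0.2, -0.4]
width: 0.0474
```

Run:
```python
from plan import *
for n in('top','side'):
    c=cam(n); I=c['img']
    a=I[195:295,110:240] if n=='top' else I[200:350,200:340]
    save(n+'2',cv2.resize(a,None,fx=5,fy=5 if n=='top' else 4,interpolation=cv2.INTER_CUBIC))
go([.524,.1885,.12],103.5,2)
```

```text
t 4.7 pos [0.5244 0.208  0.1729] rpy [179.61   0.29 105.47] F [ 0.33 -0.17  0.01] M [-0.035 -0.087 -0.017] w 0.047
{"dx": -0.0093, "dy": -0.0028, "dz": 0.0264, "yaw": 0.99}
{"dx": -0.0094, "dy": -0.0026, "dz": 0.0264, "yaw": 0.99}
```

View pics/side2.png

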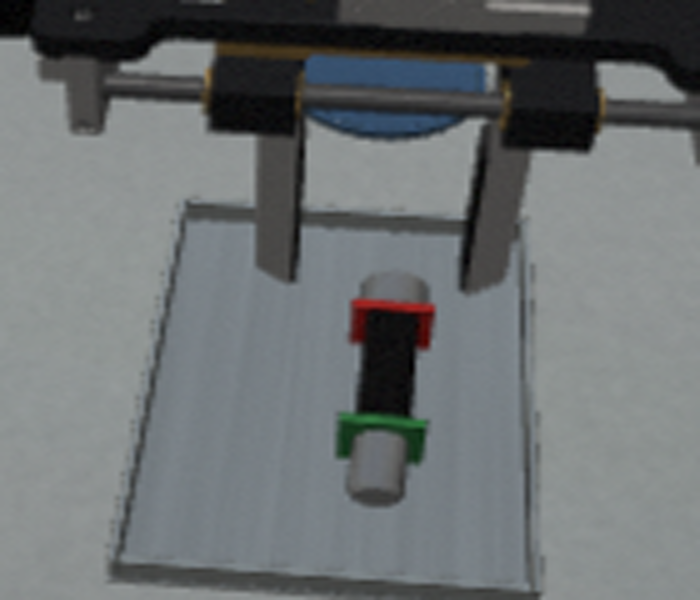

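carry_out(
  steps=[
    {"dx": -0.009,"dy": -0.003,"dz": 0.018,"yaw": 1,"claw": 50},
    {"dx": -0.009,"dy": -0.003,"dz": 0.018,"yaw": 1,"claw": 50},
    {"dx": 0,"dy": 0,"dz": 0.005,"yaw": 0,"claw": 50},
    {"dx": 0,"dy": 0,"dz": 0,"yaw": 0,"claw": 50},
  ],
)

```text
time_s: 5.1
ee_pos: [0.5232, 0.1855, 0.1327]
tcp_rot: [3.132, 0.005, 1.8]
force: [0.2, 0.2, 0.5]
width: 0.0472
```

```bash
python3 plan.py .524 .1885 .1 103.5 2
python3 - <<'E'
from plan import *
s=manip.observe(); p=s['ee_pos']; 
c=cam('top'); a=c['img'][195:295,110:240]; save('top3',cv2.resize(a,None,fx=6,fy=6,interpolation=cv2.INTER_CUBIC))
c=cam('side'); a=c['img'][200:350,200:340]; save('side3',cv2.resize(a,None,fx=4,fy=4,interpolation=cv2.INTER_CUBIC))
E
```

```text
t 5.1 pos [0.5232 0.1855 0.1327] rpy [179.47   0.28 103.11] F [0.21 0.15 0.5 ] M [ 0.008 -0.11   0.055] w 0.0472
{"dx": 0.0014, "dy": 0.0007, "dz": 0.0163, "yaw": -0.19}
{"dx": 0.0014, "dy": 0.0008, "dz": 0.0163, "yaw": -0.19}
```

View pics/side3.png

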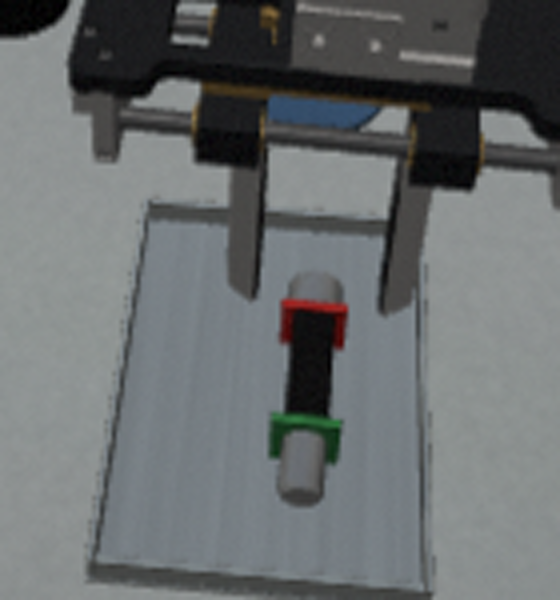

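carry_out(
  steps=[
    {"dx": 0.001,"dy": 0.001,"dz": 0.012,"yaw": 0,"claw": 50},
    {"dx": 0.001,"dy": 0.001,"dz": 0.012,"yaw": 0,"claw": 50},
    {"dx": 0.001,"dy": 0,"dz": 0.012,"yaw": 0,"claw": 50},
    {"dx": 0,"dy": 0,"dz": 0.01,"yaw": 0,"claw": 50},
    {"dx": 0,"dy": 0,"dz": 0.006,"yaw": 0,"claw": 50},
    {"dx": 0,"dy": 0,"dz": 0.003,"yaw": 0,"claw": 50},
    {"dx": 0,"dy": 0,"dz": 0,"yaw": 0,"claw": 50},
  ],
)

```text
time_s: 5.9
ee_pos: [0.5257, 0.1903, 0.0742]
tcp_rot: [3.13, 0.005, 1.802]
force: [0.1, 0.5, 0.4]
width: 0.0468
```

```bash
python3 plan.py .5245 .1885 .0665 103.5 3
python3 - <<'E'
from plan import *
c=cam('top'); a=c['img'][195:295,110:240]; save('top4',cv2.resize(a,None,fx=6,fy=6,interpolation=cv2.INTER_CUBIC))
c=cam('side'); a=c['img'][200:350,200:340]; save('side4',cv2.resize(a,None,fx=4,fy=4,interpolation=cv2.INTER_CUBIC))
E
```

```text
t 5.9 pos [0.5257 0.1903 0.0742] rpy [179.36   0.27 103.22] F [0.11 0.52 0.37] M [-0.016 -0.126  0.039] w 0.0468
{"dx": -0.0005, "dy": -0.0005, "dz": 0.0026, "yaw": -0.09}
{"dx": -0.0005, "dy": -0.0005, "dz": 0.0026, "yaw": -0.09}
{"dx": -0.0005, "dy": -0.0005, "dz": 0.0026, "yaw": -0.09}
```

View pics/side4.png

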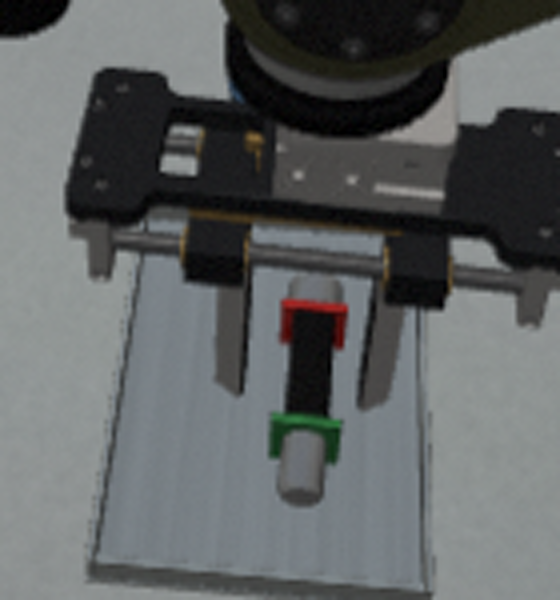

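carry_out(
  steps=[
    {"dx": -0.001,"dy": -0.001,"dz": 0.004,"yaw": 0,"claw": 50},
    {"dx": 0,"dy": 0,"dz": 0.003,"yaw": 0,"claw": 35},
    {"dx": 0,"dy": 0,"dz": 0,"yaw": 0,"claw": 25},
    {"dx": 0,"dy": 0,"dz": 0,"yaw": 0,"claw": 20},
    {"dx": 0,"dy": 0,"dz": 0,"yaw": 0,"claw": 10},
    {"dx": 0,"dy": 0,"dz": 0,"yaw": 0,"claw": 0},
    {"dx": 0,"dy": 0,"dz": 0,"yaw": 0,"claw": 0},
    {"dx": 0,"dy": 0,"dz": 0,"yaw": 0,"claw": 0},
  ],
  squeeze=40,
)

```text
time_s: 6.8
ee_pos: [0.5257, 0.1891, 0.0684]
tcp_rot: [3.128, 0.005, 1.801]
force: [-0.4, 0.7, -0.6]
width: 0.0178
```

```bash
python3 plan.py .5245 .1885 .0665 103.5 1
python3 - <<'E'
from plan import *
c=cam('side'); a=c['img'][200:350,200:340]; save('side5',cv2.resize(a,None,fx=4,fy=4,interpolation=cv2.INTER_CUBIC))
E
```

```text
t 6.8 pos [0.5257 0.1891 0.0684] rpy [179.2    0.26 103.21] F [-0.38  0.67 -0.57] M [-0.091 -0.053  0.037] w 0.0178
{"dx": -0.0003, "dy": -0.0013, "dz": 0.0019, "yaw": -0.29}
```

View pics/side5.png

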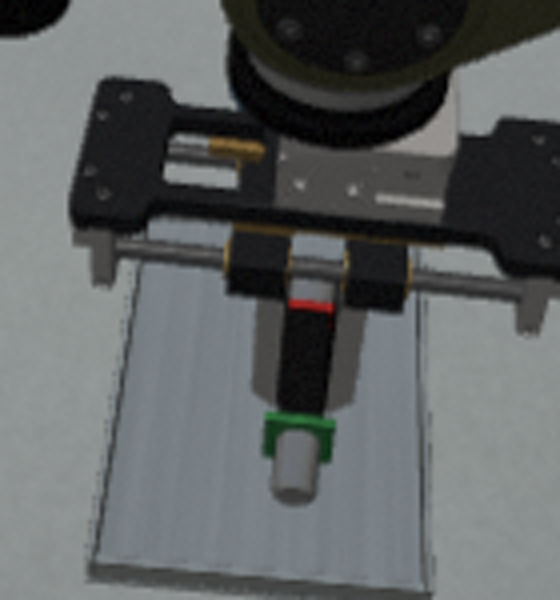

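carry_out(
  steps=[
    {"dx": 0,"dy": 0,"dz": -0.01,"yaw": 0,"claw": 0},
    {"dx": 0,"dy": 0,"dz": -0.03,"yaw": 0,"claw": 0},
    {"dx": 0,"dy": 0,"dz": -0.045,"yaw": 0,"claw": 0},
    {"dx": 0,"dy": 0,"dz": -0.04,"yaw": 0,"claw": 0},
    {"dx": -0.01,"dy": 0,"dz": -0.02,"yaw": 0,"claw": 0},
    {"dx": -0.02,"dy": 0,"dz": 0,"yaw": 0,"claw": 0},
  ],
)

```text
time_s: 7.45
ee_pos: [0.529, 0.1608, 0.2215]
tcp_rot: [3.13, 0.005, 1.804]
force: [-0.5, -0.6, -2.8]
width: 0.0179
```

```bash
python3 plan.py .551 -.248 .215 80.1 12
python3 - <<'E'
from plan import *
c=cam('side'); a=c['img'][160:310,200:340]; save('side6',cv2.resize(a,None,fx=4,fy=4,interpolation=cv2.INTER_CUBIC))
E
```

```text
t 7.45 pos [0.529  0.1608 0.2215] rpy [179.31   0.27 103.36] F [-0.46 -0.6  -2.8 ] M [-0.051 -0.152 -0.006] w 0.0179
{"dx": -0.0336, "dy": -0.0061, "dz": 0.0005, "yaw": 1.94}
{"dx": -0.0338, "dy": -0.0049, "dz": 0.0005, "yaw": 1.94}
{"dx": -0.0339, "dy": -0.0038, "dz": 0.0005, "yaw": 1.94}
{"dx": -0.034, "dy": -0.0027, "dz": 0.0005, "yaw": 1.94}
{"dx": -0.0341, "dy": -0.0015, "dz": 0.0005, "yaw": 1.94}
{"dx": -0.0341, "dy": -0.0004, "dz": 0.0005, "yaw": 1.94}
{"dx": -0.0341, "dy": 0.0008, "dz": 0.0005, "yaw": 1.94}
{"dx": -0.0341, "dy": 0.002, "dz": 0.0005, "yaw": 1.94}
{"dx": -0.034, "dy": 0.0031, "dz": 0.0005, "yaw": 1.94}
{"dx": -0.0338, "dy": 0.0043, "dz": 0.0005, "yaw": 1.94}
{"dx": -0.0337, "dy": 0.0054, "dz": 0.0005, "yaw": 1.94}
{"dx": -0.0335, "dy": 0.0065, "dz": 0.0005, "yaw": 1.94}
```

View pics/side6.png

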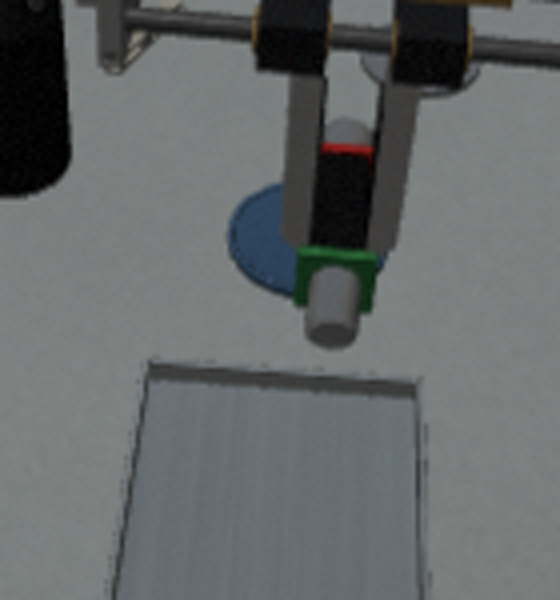

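carry_out(
  steps=[
    {"dx": -0.0335,"dy": -0.006,"dz": 0,"yaw": 1.94,"claw": 0},
    {"dx": -0.034,"dy": -0.005,"dz": 0,"yaw": 1.94,"claw": 0},
    {"dx": -0.034,"dy": -0.004,"dz": 0,"yaw": 1.94,"claw": 0},
    {"dx": -0.034,"dy": -0.003,"dz": 0,"yaw": 1.94,"claw": 0},
    {"dx": -0.034,"dy": -0.0015,"dz": 0,"yaw": 1.94,"claw": 0},
    {"dx": -0.034,"dy": 0,"dz": 0,"yaw": 1.94,"claw": 0},
    {"dx": -0.034,"dy": 0.001,"dz": 0,"yaw": 1.94,"claw": 0},
    {"dx": -0.034,"dy": 0.002,"dz": 0,"yaw": 1.94,"claw": 0},
    {"dx": -0.034,"dy": 0.003,"dz": 0,"yaw": 1.94,"claw": 0},
    {"dx": -0.034,"dy": 0.004,"dz": 0,"yaw": 1.94,"claw": 0},
    {"dx": -0.034,"dy": 0.0055,"dz": 0,"yaw": 1.94,"claw": 0},
    {"dx": -0.02,"dy": 0.0065,"dz": 0,"yaw": 1,"claw": 0},
  ],
)

```text
time_s: 8.7
ee_pos: [0.5477, -0.2508, 0.2265]
tcp_rot: [3.129, -0.0, 1.399]
force: [0.4, 0.6, -1.5]
width: 0.0176
```

Run:
```python
from plan import *
for n in('top','side'):
    c=cam(n); save(n+'7',c['img'] )
go([.551,-.248,.15],80.1,3)
```

```text
t 8.8 pos [ 0.5478 -0.2509  0.2261] rpy [ 1.793e+02 -3.000e-02  8.011e+01] F [ 1.01  0.36 -1.56] M [-0.023 -0.126 -0.044] w 0.0177
{"dx": 0.0011, "dy": 0.0009, "dz": 0.0254, "yaw": 0.0}
{"dx": 0.0011, "dy": 0.0009, "dz": 0.0254, "yaw": 0.0}
{"dx": 0.0011, "dy": 0.0009, "dz": 0.0254, "yaw": 0.0}
```

View pics/side7.png

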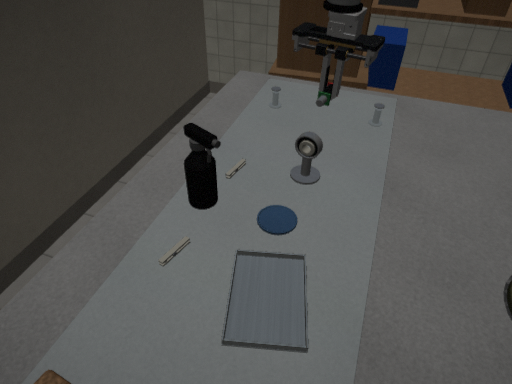

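View pics/top7.png

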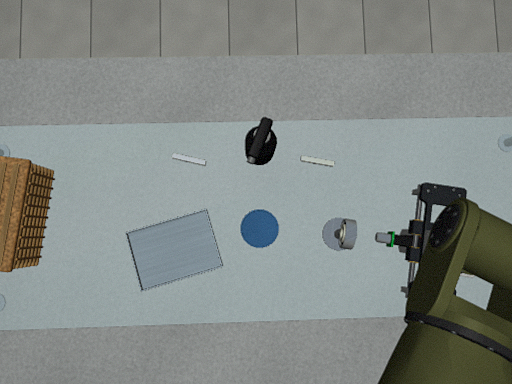

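carry_out(
  steps=[
    {"dx": 0.0005,"dy": 0.001,"dz": 0.025,"yaw": 0,"claw": 0},
    {"dx": 0.0005,"dy": 0.001,"dz": 0.03,"yaw": 0,"claw": 0},
    {"dx": 0,"dy": 0.001,"dz": 0.025,"yaw": 0,"claw": 0},
    {"dx": 0,"dy": 0,"dz": 0.012,"yaw": 0,"claw": 0},
    {"dx": 0,"dy": 0,"dz": 0,"yaw": 0,"claw": 0},
  ],
)

```text
time_s: 9.3
ee_pos: [0.5524, -0.2475, 0.1332]
tcp_rot: [3.128, -0.001, 1.4]
force: [0.1, -0.6, -1.2]
width: 0.018
```

Run:
```python
from plan import *
for n,(r0,r1,c0,c1) in(('top',(205,265,320,420)),('side',(80,180,280,360))):
    c=cam(n); np.savez('d_'+n,**c); save(n+'8',cv2.resize(c['img'][r0:r1,c0:c1],None,fx=7 if n=='top' else 6,fy=7 if n=='top' else 6,interpolation=cv2.INTER_CUBIC))
go([.551,-.248,.1334],80.1,3)
```

```text
t 9.4 pos [ 0.5531 -0.2481  0.1352] rpy [1.7907e+02 1.0000e-02 8.0220e+01] F [ 0.58  0.8  -2.4 ] M [-0.01  -0.021 -0.056] w 0.0177
{"dx": -0.0001, "dy": -0.0007, "dz": 0.0006, "yaw": 0.04}
{"dx": -0.0001, "dy": -0.0007, "dz": 0.0006, "yaw": 0.04}
{"dx": -0.0001, "dy": -0.0007, "dz": 0.0006, "yaw": 0.04}
```

View pics/side8.png

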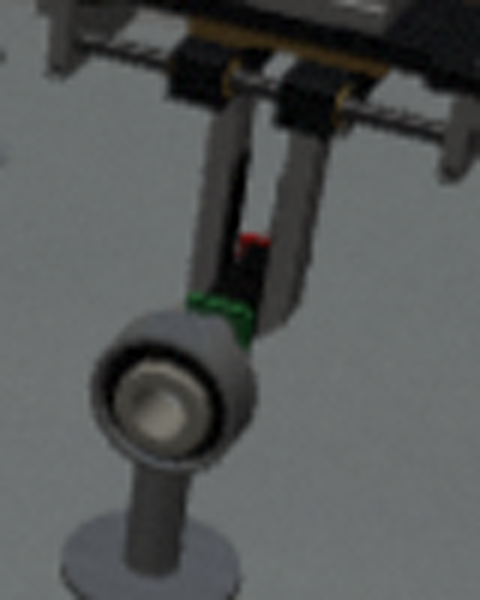

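View pics/top8.png

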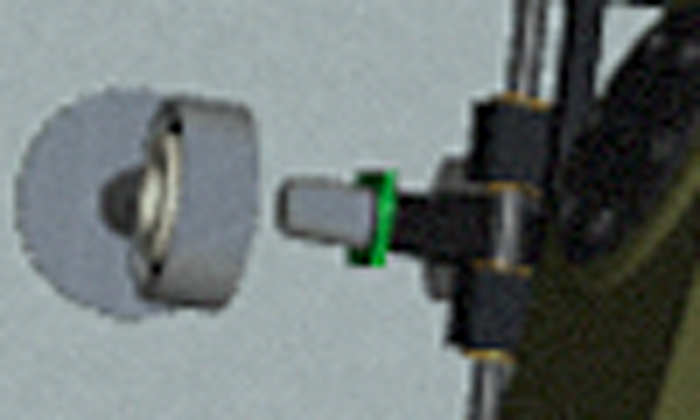

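```bash
cat > plug.py <<'E'
from h import *
from scipy.optimize import least_squares
def plug(c,T=(.5648,-.1686),yaw=-.173):
    P=cloud(c); I=c['img'].astype(int)
    a=np.array([-np.sin(yaw),np.cos(yaw)]); b=np.array([np.cos(yaw),np.sin(yaw)])
    d=P[...,:2]-np.array(T); l=d@a; x=d@b
    m=(P[...,2]>.125)&(P[...,2]<.165)&(l<-.0125)&(l>-.06)&(abs(x)<.03)
    sat=I.max(-1)-I.min(-1)
    m&=(sat<35)&(I.sum(-1)>150)
    print('n',m.sum(),'l',np.percentile(l[m],[0,2,50,98,100]).round(4))
    # per-column edges by profile: silhouette: rows min/max with width
    L=l[m];X=x[m];Z=P[...,2][m]
    print('topZ',np.percentile(Z,[50,90,98]).round(4))
    # cylinder fit r=9
    k=L>np.percentile(L,15); 
    def f(p): # x0,slope,z0,slopez
        return np.hypot(X-(p[0]+p[1]*(L+.03)),Z-(p[2]+p[3]*(L+.03)))-.009
    o=least_squares(f,[0,0,.142,0],loss='soft_l1',f_scale=.001); print('cyl x0@l-30, slope deg, z0, slopez deg',o.x[0].round(4),np.degrees(o.x[1]).round(2),o.x[2].round(4),np.degrees(o.x[3]).round(2),np.median(abs(o.fun)).round(4))
    g=(I[...,1]-np.maximum(I[...,0],I[...,2])>25)&(P[...,2]>.1)&(P[...,2]<.2); print('green l,x,z',np.median(l[g]).round(4),((x[g].max()+x[g].min())/2).round(4),P[...,2][g].max().round(4),'n',g.sum())
E
python3 - <<'E'
from plug import *
plug(dict(np.load('d_top.npz')))
E
```

```text
n 137 l [-0.0579 -0.0505 -0.0388 -0.0256 -0.0252]
topZ [0.1495 0.1529 0.1556]
cyl x0@l-30, slope deg, z0, slopez deg 0.0036 -3.66 0.1422 -2.07 0.0012
green l,x,z -0.0516 0.0038 0.1595 n 39
```

carry_out(
  steps=[
    {"dx": 0,"dy": -0.0035,"dz": 0.0015,"yaw": 0,"claw": 0},
    {"dx": 0,"dy": 0,"dz": 0,"yaw": 0,"claw": 0},
  ],
)

```text
time_s: 9.6
ee_pos: [0.5503, -0.2476, 0.1361]
tcp_rot: [3.122, 0.001, 1.4]
force: [0.9, -0.5, -2.4]
width: 0.0177
```

Run:
```python
from plan import *
from plug import plug
st()
zs=[];im=[]
for k in range(8):
    c=cam('top'); zs.append(c['z_map']); im.append(c['img'])
st()
c['z_map']=np.mean(zs,0); c['img']=np.mean(im,0).astype(np.uint8); np.savez('e_top',**c)
print(np.std(zs,0)[230:240,362:372].mean())
plug(c)
P=cloud(c); np.set_printoptions(linewidth=220)
print((P[226:246,356:380,2]*1000).round(0).astype(int))
print(c['img'][226:246,356:380].mean(-1).astype(int))
c=cam('side')
```

```text
t 9.6 pos [ 0.5503 -0.2476  0.1361] rpy [1.7888e+02 7.0000e-02 8.0240e+01] F [ 0.94 -0.5  -2.4 ] M [-0.016 -0.06   0.021] w 0.0177
t 10.0 pos [ 0.5503 -0.2476  0.1351] rpy [1.7895e+02 5.0000e-02 8.0240e+01] F [ 0.06  0.37 -2.67] M [-0.02  -0.109 -0.046] w 0.0176
0.01600802
n 128 l [-0.0598 -0.0531 -0.04   -0.0264 -0.0262]
topZ [0.1525 0.1545 0.1578]
cyl x0@l-30, slope deg, z0, slopez deg 0.0016 -2.98 0.1445 -2.71 0.0005
green l,x,z -0.0522 0.0019 0.1607 n 40
[[171  60  60  61  60  61  61  62  60  61  61  61  61  61  62  62  61  61  61  61  60  60  62  61]
 [173  61  61  61  60  61  61  61  60  61  61  62  61  61 176  62  61  60 177  61  61  61  61  61]
 [173  62  60  61  60  62  60  61  61  60  61  59  61  61  61  60  61  62  60  61  61  62  61  62]
 [174  61  61  61  60  61  61  60  61  61  62  61  61  61  61  61  61  62  60  60  61  61  61  61]
 [174  61  61  61  61  61  61  60  60  62  61  61  61  62  61 136 142 148 155 161 158  61  60  60]
 [175  60  60  60  61 147 254 150 148 147 114  60  61 177  61 136 143 149 156 160 158  62  61  60]
 [174  61  62  60 143 149 152 152 151 151 1
[... 2624 characters left out ...]
5  22]
 [163 171 169 173 116  78  67  67  76  88  95 100 106 113 117 122 132  72  67  76  42  21  22  23]
 [163 169 167 172 162 157 154 136 122 111  89  75  81  79  93 105  98  43  71  77  39  17  21  26]
 [167 169 165 167 171 174 176 171 162 162 157 154 160 136  74  52  45  15  75  61  17   2   8  10]
 [170 168 165 164 169 168 169 171 170 171 174 174 181 152  65  12  16  12  68  84 128 119 104  71]
 [169 169 166 165 167 168 167 169 167 167 167 172 173 147  70  24  11  12  59 106 161 169 168 165]
 [168 169 167 166 166 167 167 167 166 166 169 169 169 163 154 157 157 141 119 151 172 174 175 180]
 [168 168 167 167 167 167 166 165 167 167 170 170 167 169 172 177 180 173 161 169 171 170 172 176]]
```

carry_out(
  steps=[
    {"dx": 0.002,"dy": -0.001,"dz": 0.002,"yaw": 0,"claw": 0},
    {"dx": 0.004,"dy": 0,"dz": 0.001,"yaw": 0,"claw": 0},
    {"dx": 0.003,"dy": 0,"dz": 0,"yaw": 0,"claw": 0},
  ],
)

```text
time_s: 10.35
ee_pos: [0.5508, -0.2382, 0.1316]
tcp_rot: [3.124, 0.001, 1.4]
force: [0.3, 0.4, -1.5]
width: 0.0178
```

```bash
cat > tl.py <<'E'
from plan import *
# report TCP in ring frame (avg centre), forces in ring frame
def rep(T=(.5643,-.1682),yaw=-.173):
    st(); s=manip.observe(); d=np.array(s['ee_pos'])[:2]-T
    a=np.array([-np.sin(yaw),np.cos(yaw)]); b=np.array([np.cos(yaw),np.sin(yaw)])
    F=np.array(s['force'])
    print('l %.4f x %.4f z %.4f | Fl %.2f Fx %.2f Fz %.2f'%(d@a,d@b,s['ee_pos'][2],F[:2]@a,F[:2]@b,F[2]))
if __name__=='__main__':
    c=manip.camera('top'); c=manip.camera('top'); rep()
E
python3 tl.py
```

```text
t 10.45 pos [ 0.5509 -0.2381  0.1318] rpy [1.7896e+02 4.0000e-02 8.0240e+01] F [-0.14 -0.79 -2.13] M [-0.054 -0.091  0.006] w 0.0175
l -0.0711 x -0.0012 z 0.1318 | Fl -0.80 Fx -0.00 Fz -2.13
```

carry_out(
  steps=[
    {"dx": 0.002,"dy": 0,"dz": -0.001,"yaw": 0,"claw": 0},
    {"dx": 0.0025,"dy": 0,"dz": 0,"yaw": 0,"claw": 0},
    {"dx": 0.0015,"dy": 0,"dz": 0,"yaw": 0,"claw": 0},
  ],
)

```text
time_s: 10.75
ee_pos: [0.552, -0.2318, 0.133]
tcp_rot: [3.123, 0.001, 1.4]
force: [-0.0, 0.7, -1.7]
width: 0.0176
```

```bash
python3 tl.py
```

```text
t 10.85 pos [ 0.5521 -0.2318  0.133 ] rpy [1.7895e+02 5.0000e-02 8.0250e+01] F [ 0.58  0.48 -2.57] M [-0.037 -0.056 -0.012] w 0.0175
l -0.0647 x -0.0011 z 0.1330 | Fl 0.57 Fx 0.49 Fz -2.57
```

carry_out(
  steps=[
    {"dx": 0.0015,"dy": 0,"dz": 0,"yaw": 0,"claw": 0},
    {"dx": 0.001,"dy": 0,"dz": 0,"yaw": 0,"claw": 0},
  ],
)

```text
time_s: 11.05
ee_pos: [0.5525, -0.2293, 0.133]
tcp_rot: [3.123, 0.001, 1.4]
force: [0.8, 0.3, -1.7]
width: 0.0177
```

```bash
python3 tl.py
```

```text
t 11.15 pos [ 0.5525 -0.2293  0.133 ] rpy [1.7894e+02 5.0000e-02 8.0250e+01] F [-0.99 -0.01 -1.84] M [-0.009 -0.099  0.011] w 0.0173
l -0.0622 x -0.0011 z 0.1330 | Fl -0.18 Fx -0.97 Fz -1.84
```

carry_out(
  steps=[
    {"dx": 0.0015,"dy": 0,"dz": 0,"yaw": 0,"claw": 0},
    {"dx": 0.001,"dy": 0,"dz": 0,"yaw": 0,"claw": 0},
  ],
)

```text
time_s: 11.35
ee_pos: [0.5529, -0.2268, 0.133]
tcp_rot: [3.123, 0.001, 1.4]
force: [-0.6, 0.2, -2.1]
width: 0.0176
```

```bash
python3 tl.py
```

```text
t 11.45 pos [ 0.5529 -0.2267  0.133 ] rpy [1.7895e+02 5.0000e-02 8.0240e+01] F [ 1.04 -0.26 -1.73] M [-0.071 -0.05  -0.036] w 0.0177
l -0.0596 x -0.0012 z 0.1330 | Fl -0.07 Fx 1.07 Fz -1.73
```

carry_out(
  steps=[
    {"dx": 0.0015,"dy": 0,"dz": 0,"yaw": 0,"claw": 0},
    {"dx": 0.001,"dy": 0,"dz": 0,"yaw": 0,"claw": 0},
  ],
)

```text
time_s: 11.65
ee_pos: [0.5533, -0.2242, 0.133]
tcp_rot: [3.123, 0.001, 1.4]
force: [-0.4, -0.4, -1.7]
width: 0.0179
```

Run:
```python
from tl import *
c=cam('top'); save('top9',cv2.resize(c['img'][205:265,320:420],None,fx=7,fy=7,interpolation=cv2.INTER_CUBIC)); rep()
```

```text
t 11.7 pos [ 0.5534 -0.2241  0.133 ] rpy [1.7895e+02 5.0000e-02 8.0240e+01] F [-0.6   0.22 -2.98] M [ 0.042 -0.064  0.012] w 0.0183
l -0.0570 x -0.0012 z 0.1330 | Fl 0.11 Fx -0.63 Fz -2.98
```

View pics/top9.png

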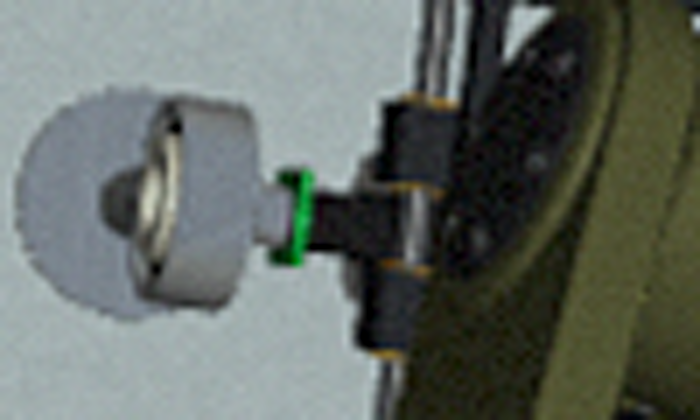

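carry_out(
  steps=[
    {"dx": 0.002,"dy": 0,"dz": 0,"yaw": 0,"claw": 0},
    {"dx": 0.002,"dy": 0,"dz": 0,"yaw": 0,"claw": 0},
    {"dx": 0.0015,"dy": 0,"dz": 0,"yaw": 0,"claw": 0},
  ],
)

```text
time_s: 12.0
ee_pos: [0.5543, -0.2183, 0.133]
tcp_rot: [3.123, 0.001, 1.4]
force: [-1.0, -0.7, -2.3]
width: 0.0176
```

```bash
python3 tl.py
```

```text
t 12.1 pos [ 0.5544 -0.2183  0.133 ] rpy [1.7895e+02 5.0000e-02 8.0240e+01] F [ 0.32  0.86 -1.85] M [-0.013  0.005 -0.024] w 0.0176
l -0.0511 x -0.0012 z 0.1330 | Fl 0.90 Fx 0.17 Fz -1.85
```

carry_out(
  steps=[
    {"dx": 0.002,"dy": 0,"dz": 0,"yaw": 0,"claw": 0},
    {"dx": 0.0015,"dy": 0,"dz": 0,"yaw": 0,"claw": 0},
    {"dx": 0.001,"dy": 0,"dz": 0,"yaw": 0,"claw": 0},
  ],
)

```text
time_s: 12.4
ee_pos: [0.5552, -0.2136, 0.133]
tcp_rot: [3.123, 0.001, 1.4]
force: [0.3, 0.2, -2.0]
width: 0.0178
```

```bash
python3 tl.py
```

```text
t 12.5 pos [ 0.5552 -0.2136  0.133 ] rpy [1.7895e+02 5.0000e-02 8.0240e+01] F [-0.11 -0.43 -2.14] M [-0.056 -0.094  0.025] w 0.0175
l -0.0463 x -0.0012 z 0.1330 | Fl -0.44 Fx -0.03 Fz -2.14
```

carry_out(
  steps=[
    {"dx": 0.001,"dy": 0,"dz": 0,"yaw": 0,"claw": 0},
    {"dx": 0.001,"dy": 0,"dz": 0,"yaw": 0,"claw": 0},
  ],
)

```text
time_s: 12.7
ee_pos: [0.5555, -0.2117, 0.133]
tcp_rot: [3.123, 0.001, 1.4]
force: [-0.1, 0.7, -1.6]
width: 0.0178
```

```bash
python3 tl.py
```

```text
t 12.8 pos [ 0.5555 -0.2116  0.133 ] rpy [1.7894e+02 5.0000e-02 8.0240e+01] F [-0.29  0.57 -2.41] M [ 0.021 -0.121 -0.029] w 0.0175
l -0.0443 x -0.0012 z 0.1330 | Fl 0.51 Fx -0.38 Fz -2.41
```

carry_out(
  steps=[
    {"dx": 0.0008,"dy": 0,"dz": 0,"yaw": 0,"claw": 0},
  ],
)

```text
time_s: 12.9
ee_pos: [0.5556, -0.2109, 0.133]
tcp_rot: [3.123, 0.001, 1.4]
force: [-0.0, 1.0, -2.9]
width: 0.0177
```

carry_out(
  steps=[
    {"dx": 0.0008,"dy": 0,"dz": 0,"yaw": 0,"claw": 0},
  ],
)

```text
time_s: 13.0
ee_pos: [0.5558, -0.21, 0.133]
tcp_rot: [3.123, 0.001, 1.4]
force: [0.8, 0.5, -1.4]
width: 0.0178
```

carry_out(
  steps=[
    {"dx": 0.0006,"dy": 0,"dz": 0,"yaw": 0,"claw": 0},
  ],
)

```text
time_s: 13.1
ee_pos: [0.5558, -0.2096, 0.133]
tcp_rot: [3.123, 0.001, 1.4]
force: [-1.4, -4.3, -1.6]
width: 0.0176
```

Run:
```python
from tl import *
c=cam('top'); save('top10',cv2.resize(c['img'][205:265,320:420],None,fx=7,fy=7,interpolation=cv2.INTER_CUBIC)); rep()
```

```text
t 13.15 pos [ 0.5558 -0.2097  0.133 ] rpy [1.7895e+02 9.0000e-02 8.0230e+01] F [-0.05 -2.38 -2.93] M [-0.487  0.032  0.009] w 0.0178
l -0.0423 x -0.0012 z 0.1330 | Fl -2.35 Fx 0.36 Fz -2.93
```

View pics/top10.png

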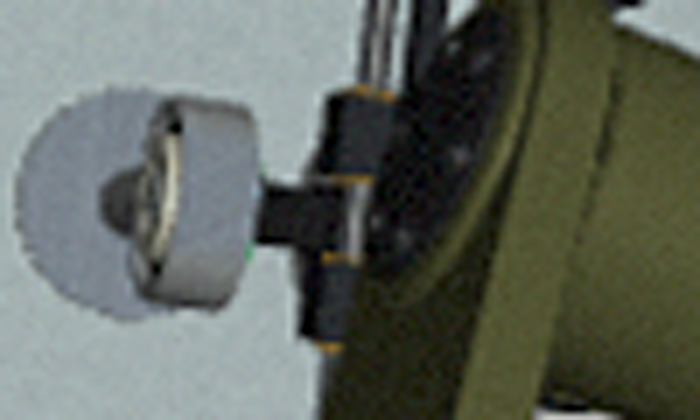

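carry_out(
  steps=[
    {"dx": 0.0006,"dy": 0,"dz": 0,"yaw": 0,"claw": 0},
  ],
)

```text
time_s: 13.25
ee_pos: [0.5558, -0.2095, 0.1331]
tcp_rot: [3.123, 0.002, 1.4]
force: [-0.7, -5.8, -3.1]
width: 0.0178
```

```bash
python3 tl.py
```

```text
t 13.35 pos [ 0.5558 -0.2096  0.133 ] rpy [1.7894e+02 1.4000e-01 8.0210e+01] F [-1.07 -5.14 -2.52] M [-0.976  0.146 -0.082] w 0.0175
l -0.0422 x -0.0012 z 0.1330 | Fl -5.24 Fx -0.17 Fz -2.52
```

carry_out(
  steps=[
    {"dx": -0.003,"dy": 0,"dz": 0,"yaw": 0,"claw": 0},
    {"dx": -0.005,"dy": 0,"dz": 0,"yaw": 0,"claw": 0},
    {"dx": -0.006,"dy": 0,"dz": 0,"yaw": 0,"claw": 0},
  ],
)

```text
time_s: 13.65
ee_pos: [0.5535, -0.2234, 0.1331]
tcp_rot: [3.123, 0.002, 1.401]
force: [-0.0, 0.4, -1.3]
width: 0.0177
```

```bash
python3 tl.py
```

```text
t 13.75 pos [ 0.5534 -0.2239  0.133 ] rpy [1.7894e+02 1.0000e-01 8.0210e+01] F [-0.41  0.34 -2.11] M [ 0.011 -0.045 -0.016] w 0.0178
l -0.0568 x -0.0012 z 0.1330 | Fl 0.27 Fx -0.47 Fz -2.11
```

carry_out(
  steps=[
    {"dx": -0.007,"dy": 0,"dz": 0,"yaw": 0,"claw": 0},
    {"dx": -0.01,"dy": 0,"dz": 0,"yaw": 0,"claw": 0},
    {"dx": -0.01,"dy": 0,"dz": 0,"yaw": 0,"claw": 0},
    {"dx": -0.003,"dy": 0,"dz": 0,"yaw": 0,"claw": 0},
    {"dx": 0,"dy": 0,"dz": -0.025,"yaw": 0,"claw": 0},
    {"dx": 0,"dy": 0,"dz": -0.035,"yaw": 0,"claw": 0},
    {"dx": 0,"dy": 0,"dz": -0.03,"yaw": 0,"claw": 0},
    {"dx": 0,"dy": 0,"dz": -0.005,"yaw": 0,"claw": 0},
  ],
)

```text
time_s: 14.55
ee_pos: [0.5449, -0.2571, 0.2292]
tcp_rot: [3.127, 0.0, 1.398]
force: [0.3, 0.2, -1.9]
width: 0.0176
```

```bash
python3 tl.py; python3 plan.py .577 -.094 .225 80.1 6
```

```text
t 14.65 pos [ 0.5442 -0.2567  0.2259] rpy [ 1.7937e+02 -6.0000e-02  8.0100e+01] F [-0.04  0.24 -3.17] M [-0.022 -0.082 -0.011] w 0.0178
l -0.0906 x -0.0046 z 0.2259 | Fl 0.23 Fx -0.08 Fz -3.17
t 14.65 pos [ 0.5442 -0.2567  0.2259] rpy [ 1.7937e+02 -6.0000e-02  8.0100e+01] F [-0.04  0.24 -3.17] M [-0.022 -0.082 -0.011] w 0.0178
{"dx": 0.0276, "dy": 0.0007, "dz": 0.0001, "yaw": -0.0}
{"dx": 0.0276, "dy": 0.0007, "dz": 0.0001, "yaw": -0.0}
{"dx": 0.0276, "dy": 0.0007, "dz": 0.0001, "yaw": -0.0}
{"dx": 0.0276, "dy": 0.0007, "dz": 0.0001, "yaw": -0.0}
{"dx": 0.0276, "dy": 0.0007, "dz": 0.0001, "yaw": -0.0}
{"dx": 0.0276, "dy": 0.0007, "dz": 0.0001, "yaw": -0.0}
```

carry_out(
  steps=[
    {"dx": 0.02,"dy": 0.0005,"dz": 0,"yaw": 0,"claw": 0},
    {"dx": 0.035,"dy": 0.0005,"dz": 0,"yaw": 0,"claw": 0},
    {"dx": 0.04,"dy": 0.0005,"dz": 0,"yaw": 0,"claw": 0},
    {"dx": 0.04,"dy": 0.0005,"dz": 0,"yaw": 0,"claw": 0},
    {"dx": 0.025,"dy": 0.0005,"dz": 0,"yaw": 0,"claw": 0},
    {"dx": 0.01,"dy": 0.0005,"dz": 0,"yaw": 0,"claw": 0},
    {"dx": 0,"dy": 0,"dz": 0,"yaw": 0,"claw": 0},
  ],
)

```text
time_s: 15.35
ee_pos: [0.5735, -0.0841, 0.2108]
tcp_rot: [-3.134, -0.003, 1.396]
force: [-0.2, -0.4, -2.1]
width: 0.0175
```

```bash
python3 tl.py; python3 plan.py .577 -.092 .14 80.1 3
```

```text
t 15.45 pos [ 0.5733 -0.0856  0.2112] rpy [-179.58   -0.18   79.87] F [ 0.87 -0.47 -2.13] M [-0.063 -0.101 -0.008] w 0.0177
l 0.0829 x -0.0053 z 0.2112 | Fl -0.31 Fx 0.94 Fz -2.13
t 15.45 pos [ 0.5733 -0.0856  0.2112] rpy [-179.58   -0.18   79.87] F [ 0.87 -0.47 -2.13] M [-0.063 -0.101 -0.008] w 0.0177
{"dx": -0.0019, "dy": 0.0016, "dz": 0.0237, "yaw": -0.08}
{"dx": -0.0019, "dy": 0.0016, "dz": 0.0237, "yaw": -0.08}
{"dx": -0.0019, "dy": 0.0016, "dz": 0.0237, "yaw": -0.08}
```

carry_out(
  steps=[
    {"dx": 0,"dy": 0.0015,"dz": 0.02,"yaw": 0,"claw": 0},
    {"dx": 0,"dy": 0.0015,"dz": 0.025,"yaw": 0,"claw": 0},
    {"dx": 0,"dy": 0.001,"dz": 0.02,"yaw": 0,"claw": 0},
    {"dx": 0,"dy": 0,"dz": 0.01,"yaw": 0,"claw": 0},
    {"dx": 0,"dy": 0,"dz": 0,"yaw": 0,"claw": 0},
  ],
)

```text
time_s: 15.95
ee_pos: [0.5762, -0.0932, 0.1334]
tcp_rot: [-3.135, -0.002, 1.387]
force: [0.5, 0.1, -2.3]
width: 0.0177
```

```bash
python3 tl.py;python3 - <<'E'
from tl import *
c=cam('side'); save('side11',cv2.resize(c['img'][80:200,260:380],None,fx=5,fy=5,interpolation=cv2.INTER_CUBIC))
c=cam('top'); save('top11',cv2.resize(c['img'][205:265,280:380],None,fx=7,fy=7,interpolation=cv2.INTER_CUBIC)); rep()
E
```

```text
t 16.05 pos [ 0.5769 -0.093   0.1351] rpy [-1.7979e+02 -1.2000e-01  7.9480e+01] F [ 0.04  0.36 -1.77] M [-0.006  0.009 -0.041] w 0.0176
l 0.0763 x -0.0005 z 0.1351 | Fl 0.36 Fx -0.02 Fz -1.77
t 16.15 pos [ 0.5773 -0.0926  0.1358] rpy [-1.7986e+02 -1.2000e-01  7.9510e+01] F [-0.84  1.01 -1.09] M [-0.032 -0.085  0.024] w 0.0174
l 0.0767 x -0.0002 z 0.1358 | Fl 0.85 Fx -1.00 Fz -1.09
```

View pics/side11.png

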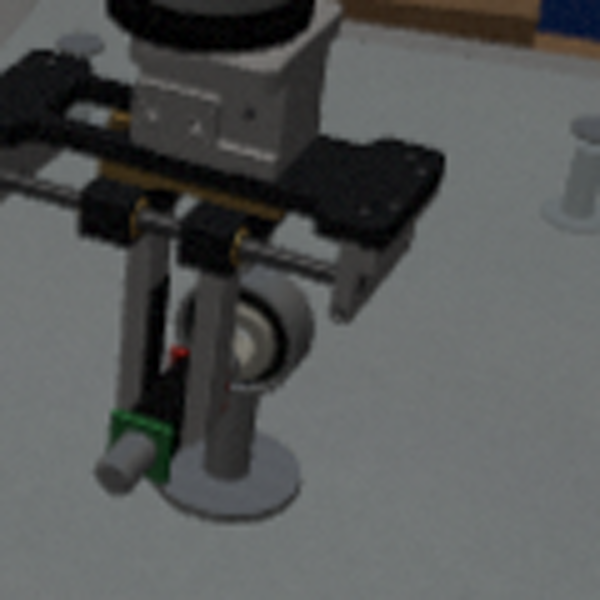

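View pics/top11.png

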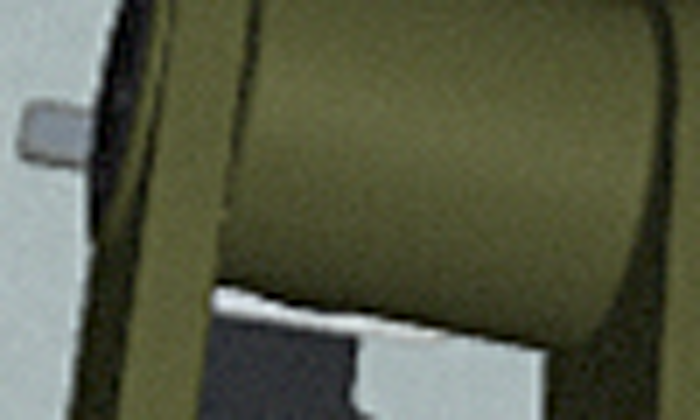

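carry_out(
  steps=[
    {"dx": -0.004,"dy": -0.001,"dz": 0.0015,"yaw": -0.7,"claw": 0},
    {"dx": -0.004,"dy": 0,"dz": 0.0005,"yaw": 0,"claw": 0},
    {"dx": -0.002,"dy": 0,"dz": 0,"yaw": 0,"claw": 0},
  ],
)

```text
time_s: 16.45
ee_pos: [0.5751, -0.103, 0.1356]
tcp_rot: [3.141, -0.002, 1.402]
force: [-1.2, -0.2, -2.5]
width: 0.018
```

Run:
```python
from tl import *
cam('top')
c=cam('side'); save('side12',cv2.resize(c['img'][120:200,270:350],None,fx=7,fy=7,interpolation=cv2.INTER_CUBIC)); rep()
s=manip.observe(); a=np.array([.172,.985,0]); C=np.array(s['ee_pos'])+[0,0,.0095]
for l in (.054,-.048): print(proj(c,C+l*a))
```

```text
t 16.55 pos [ 0.5751 -0.1029  0.1355] rpy [ 1.7996e+02 -1.1000e-01  8.0300e+01] F [ 0.2   0.15 -2.32] M [-0.038 -0.1   -0.021] w 0.0176
l 0.0662 x -0.0006 z 0.1355 | Fl 0.18 Fx 0.17 Fz -2.32
[284.65859266 172.99178159]
[304.89684363 149.1646501 ]
```

View pics/side12.png

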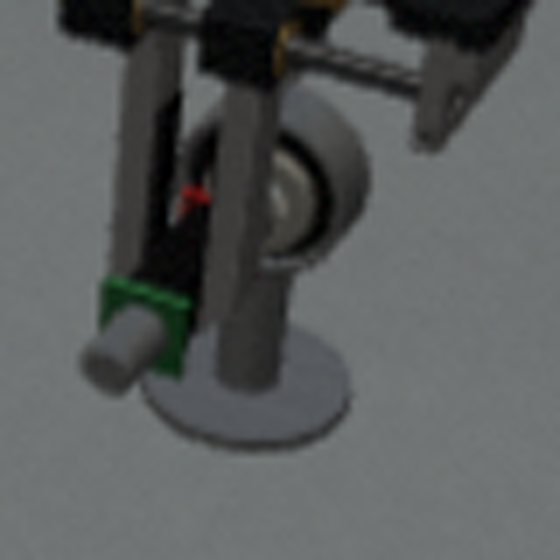

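carry_out(
  steps=[
    {"dx": -0.002,"dy": -0.0006,"dz": 0.002,"yaw": 0,"claw": 0},
    {"dx": -0.0015,"dy": 0,"dz": 0,"yaw": 0,"claw": 0},
  ],
)

```text
time_s: 16.75
ee_pos: [0.5738, -0.1063, 0.1334]
tcp_rot: [3.141, -0.002, 1.402]
force: [-0.0, 0.2, -2.1]
width: 0.0176
```

```bash
python3 tl.py
```

```text
t 16.85 pos [ 0.574  -0.1064  0.1337] rpy [ 1.7994e+02 -1.1000e-01  8.0300e+01] F [-0.04 -0.77 -2.89] M [-0.033 -0.062 -0.003] w 0.0175
l 0.0626 x -0.0011 z 0.1337 | Fl -0.77 Fx 0.10 Fz -2.89
```

Expected contact at l ≈ 0.0597; approach in sub-millimetre rows.

carry_out(
  steps=[
    {"dx": -0.001,"dy": 0,"dz": 0,"yaw": 0,"claw": 0},
  ],
)

```text
time_s: 16.95
ee_pos: [0.5738, -0.1073, 0.1337]
tcp_rot: [3.141, -0.002, 1.402]
force: [0.7, -0.1, -2.8]
width: 0.0179
```

carry_out(
  steps=[
    {"dx": -0.0008,"dy": 0,"dz": 0,"yaw": 0,"claw": 0},
  ],
)

```text
time_s: 17.05
ee_pos: [0.5737, -0.1081, 0.1337]
tcp_rot: [3.141, -0.002, 1.402]
force: [0.7, 0.8, -2.9]
width: 0.0178
```

carry_out(
  steps=[
    {"dx": -0.0006,"dy": 0,"dz": 0,"yaw": 0,"claw": 0},
  ],
)

```text
time_s: 17.15
ee_pos: [0.5736, -0.1088, 0.1337]
tcp_rot: [3.141, -0.002, 1.402]
force: [-0.0, -0.3, -1.5]
width: 0.0177
```

```bash
python3 tl.py
```

```text
t 17.25 pos [ 0.5736 -0.1088  0.1337] rpy [ 1.7994e+02 -1.2000e-01  8.0300e+01] F [-0.16  0.08 -2.33] M [-0.095 -0.078  0.022] w 0.0176
l 0.0601 x -0.0011 z 0.1337 | Fl 0.05 Fx -0.17 Fz -2.33
```

carry_out(
  steps=[
    {"dx": -0.0006,"dy": 0,"dz": 0,"yaw": 0,"claw": 0},
  ],
)

```text
time_s: 17.35
ee_pos: [0.5735, -0.1092, 0.1336]
tcp_rot: [3.141, -0.002, 1.402]
force: [-0.1, 3.9, -2.3]
width: 0.0175
```

carry_out(
  steps=[
    {"dx": -0.0006,"dy": 0,"dz": 0,"yaw": 0,"claw": 0},
  ],
)

```text
time_s: 17.45
ee_pos: [0.5735, -0.1093, 0.1337]
tcp_rot: [3.141, -0.003, 1.402]
force: [1.2, 6.4, -1.6]
width: 0.0179
```

```bash
python3 tl.py
```

```text
t 17.55 pos [ 0.5735 -0.1093  0.1337] rpy [179.93  -0.19  80.32] F [ 0.88  4.15 -2.35] M [ 0.788 -0.253 -0.045] w 0.0174
l 0.0596 x -0.0011 z 0.1337 | Fl 4.24 Fx 0.15 Fz -2.35
```

carry_out(
  steps=[
    {"dx": -0.0007,"dy": 0,"dz": 0,"yaw": 0,"claw": 0},
    {"dx": -0.0008,"dy": 0,"dz": 0,"yaw": 0,"claw": 0},
    {"dx": -0.0008,"dy": 0,"dz": 0,"yaw": 0,"claw": 0},
  ],
)

```text
time_s: 17.85
ee_pos: [0.5735, -0.1093, 0.1338]
tcp_rot: [3.14, -0.007, 1.403]
force: [0.2, 7.8, -2.2]
width: 0.0177
```

```bash
python3 tl.py
python3 - <<'E'
from tl import *
for k in range(8):cam('top')
rep()
c=cam('side'); save('side13',cv2.resize(c['img'][120:200,270:350],None,fx=7,fy=7,interpolation=cv2.INTER_CUBIC))
E
```

```text
t 17.95 pos [ 0.5735 -0.1093  0.1338] rpy [179.93  -0.39  80.38] F [ 0.63  6.5  -1.08] M [ 1.154 -0.235 -0.029] w 0.0178
l 0.0596 x -0.0011 z 0.1338 | Fl 6.51 Fx -0.50 Fz -1.08
t 18.35 pos [ 0.5735 -0.1093  0.1338] rpy [179.94  -0.39  80.38] F [ 1.02  7.54 -1.47] M [ 1.179 -0.24  -0.026] w 0.0177
l 0.0596 x -0.0011 z 0.1338 | Fl 7.60 Fx -0.29 Fz -1.47
```

View pics/side13.png

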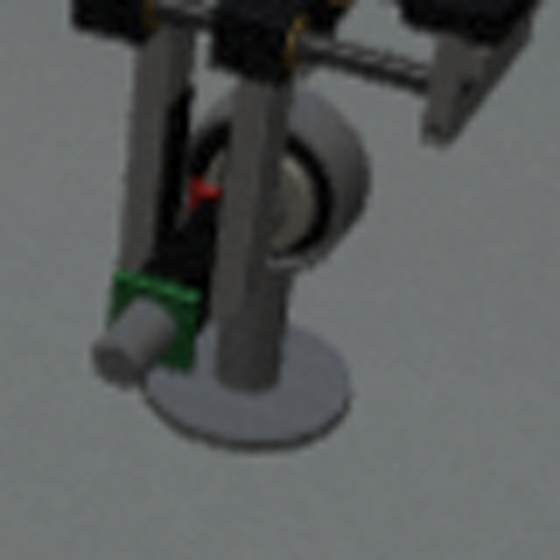

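carry_out(
  steps=[
    {"dx": 0.004,"dy": 0,"dz": 0,"yaw": 0,"claw": 0},
    {"dx": 0.008,"dy": 0,"dz": 0,"yaw": 0,"claw": 0},
    {"dx": 0.008,"dy": 0,"dz": 0,"yaw": 0,"claw": 0},
    {"dx": 0.008,"dy": 0,"dz": -0.01,"yaw": 0,"claw": 0},
    {"dx": 0.01,"dy": 0,"dz": -0.02,"yaw": 0,"claw": 0},
    {"dx": 0.02,"dy": 0,"dz": -0.02,"yaw": -2,"claw": 0},
    {"dx": 0.025,"dy": 0,"dz": -0.01,"yaw": -2,"claw": 0},
  ],
)

```text
time_s: 19.1
ee_pos: [0.5863, -0.0246, 0.197]
tcp_rot: [-3.141, -0.006, 1.472]
force: [0.1, 0.4, -1.7]
width: 0.0181
```

```bash
python3 plan.py .5255 .1885 .18 103.3 9
```

```text
t 19.1 pos [ 0.5863 -0.0246  0.197 ] rpy [-179.96   -0.32   84.32] F [ 0.06  0.36 -1.74] M [-0.014 -0.123 -0.006] w 0.0181
{"dx": 0.0229, "dy": -0.0091, "dz": 0.0019, "yaw": -2.11}
{"dx": 0.0232, "dy": -0.0082, "dz": 0.0019, "yaw": -2.11}
{"dx": 0.0235, "dy": -0.0074, "dz": 0.0019, "yaw": -2.11}
{"dx": 0.0238, "dy": -0.0065, "dz": 0.0019, "yaw": -2.11}
{"dx": 0.024, "dy": -0.0056, "dz": 0.0019, "yaw": -2.11}
{"dx": 0.0242, "dy": -0.0047, "dz": 0.0019, "yaw": -2.11}
{"dx": 0.0243, "dy": -0.0038, "dz": 0.0019, "yaw": -2.11}
{"dx": 0.0244, "dy": -0.0029, "dz": 0.0019, "yaw": -2.11}
{"dx": 0.0245, "dy": -0.002, "dz": 0.0019, "yaw": -2.11}
```

carry_out(
  steps=[
    {"dx": 0.023,"dy": -0.009,"dz": 0.001,"yaw": -2.1,"claw": 0},
    {"dx": 0.023,"dy": -0.008,"dz": 0.001,"yaw": -2.1,"claw": 0},
    {"dx": 0.0235,"dy": -0.0075,"dz": 0.001,"yaw": -2.1,"claw": 0},
    {"dx": 0.024,"dy": -0.0065,"dz": 0.001,"yaw": -2.1,"claw": 0},
    {"dx": 0.024,"dy": -0.0055,"dz": 0.001,"yaw": -2.1,"claw": 0},
    {"dx": 0.024,"dy": -0.0045,"dz": 0.001,"yaw": -2.1,"claw": 0},
    {"dx": 0.022,"dy": -0.004,"dz": 0.001,"yaw": -2.1,"claw": 0},
    {"dx": 0.015,"dy": -0.003,"dz": 0.001,"yaw": -2.1,"claw": 0},
    {"dx": 0.008,"dy": 0,"dz": 0,"yaw": -1,"claw": 0},
    {"dx": 0,"dy": 0,"dz": 0,"yaw": 0,"claw": 0},
  ],
)

```text
time_s: 20.1
ee_pos: [0.5299, 0.1759, 0.2004]
tcp_rot: [3.129, -0.003, 1.802]
force: [0.0, -0.4, -2.3]
width: 0.0177
```

```bash
python3 plan.py .5255 .1885 .09 103.3 5
```

```text
t 20.1 pos [0.5299 0.1759 0.2004] rpy [179.29  -0.19 103.24] F [ 0.   -0.37 -2.28] M [-0.1   -0.14   0.005] w 0.0177
{"dx": 0.0027, "dy": -0.0003, "dz": 0.0221, "yaw": -0.01}
{"dx": 0.0027, "dy": -0.0003, "dz": 0.0221, "yaw": -0.01}
{"dx": 0.0027, "dy": -0.0003, "dz": 0.0221, "yaw": -0.01}
{"dx": 0.0027, "dy": -0.0003, "dz": 0.0221, "yaw": -0.01}
{"dx": 0.0027, "dy": -0.0003, "dz": 0.0221, "yaw": -0.01}
```

carry_out(
  steps=[
    {"dx": 0.003,"dy": 0,"dz": 0.02,"yaw": 0,"claw": 0},
    {"dx": 0.003,"dy": 0,"dz": 0.028,"yaw": 0,"claw": 0},
    {"dx": 0.003,"dy": 0,"dz": 0.028,"yaw": 0,"claw": 0},
    {"dx": 0.002,"dy": 0,"dz": 0.018,"yaw": 0,"claw": 0},
    {"dx": 0,"dy": 0,"dz": 0.008,"yaw": 0,"claw": 0},
    {"dx": 0,"dy": 0,"dz": 0.002,"yaw": 0,"claw": 0},
  ],
)

```text
time_s: 20.7
ee_pos: [0.5316, 0.1851, 0.0963]
tcp_rot: [3.124, -0.002, 1.795]
force: [-0.1, -0.3, -1.1]
width: 0.0177
```

```bash
python3 plan.py .5255 .1885 .0687 103.3 1
python3 - <<'E'
from plan import *
c=cam('side'); save('side14',cv2.resize(c['img'][200:350,200:340],None,fx=4,fy=4,interpolation=cv2.INTER_CUBIC)); st()
E
```

```text
t 20.7 pos [0.5316 0.1851 0.0963] rpy [ 1.7898e+02 -1.4000e-01  1.0283e+02] F [-0.1  -0.26 -1.11] M [-0.054 -0.1   -0.037] w 0.0177
{"dx": 0.0047, "dy": -0.0052, "dz": 0.0276, "yaw": -0.47}
t 20.75 pos [0.5318 0.1851 0.0965] rpy [ 1.7895e+02 -1.4000e-01  1.0283e+02] F [-0.07 -0.94 -2.85] M [-0.009 -0.051 -0.064] w 0.0177
```

View pics/side14.png

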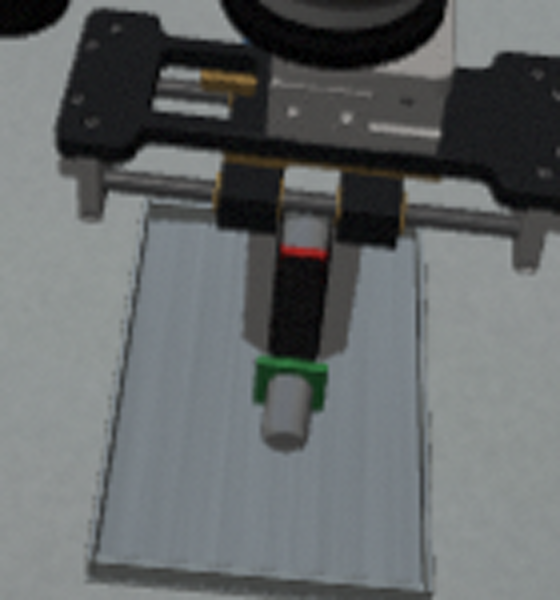

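carry_out(
  steps=[
    {"dx": 0.002,"dy": -0.002,"dz": 0.008,"yaw": 0,"claw": 0},
    {"dx": 0.002,"dy": -0.002,"dz": 0.009,"yaw": 0,"claw": 0},
    {"dx": 0,"dy": 0,"dz": 0.005,"yaw": 0,"claw": 0},
    {"dx": 0,"dy": 0,"dz": 0.001,"yaw": 0,"claw": 0},
  ],
)

```text
time_s: 21.15
ee_pos: [0.5283, 0.1883, 0.0742]
tcp_rot: [3.12, -0.003, 1.794]
force: [-0.0, 0.1, -1.5]
width: 0.0177
```

```bash
python3 tl.py
```

```text
t 21.25 pos [0.5285 0.1884 0.0746] rpy [ 1.7871e+02 -1.5000e-01  1.0277e+02] F [ 0.65 -0.67 -2.15] M [-0.035 -0.053  0.024] w 0.0176
l 0.3451 x -0.0967 z 0.0746 | Fl -0.54 Fx 0.75 Fz -2.15
```

carry_out(
  steps=[
    {"dx": 0,"dy": 0,"dz": 0.003,"yaw": 0,"claw": 0},
    {"dx": 0,"dy": 0,"dz": 0.002,"yaw": 0,"claw": 0},
  ],
)

```text
time_s: 21.45
ee_pos: [0.529, 0.1885, 0.07]
tcp_rot: [3.118, -0.003, 1.794]
force: [0.1, -0.3, -3.2]
width: 0.0174
```

```bash
python3 tl.py
```

```text
t 21.55 pos [0.5289 0.1885 0.0699] rpy [ 1.7866e+02 -1.5000e-01  1.0277e+02] F [ 0.7   0.54 -1.86] M [-0.087 -0.098 -0.022] w 0.0177
l 0.3453 x -0.0963 z 0.0699 | Fl 0.66 Fx 0.59 Fz -1.86
```

carry_out(
  steps=[
    {"dx": 0,"dy": 0,"dz": 0.001,"yaw": 0,"claw": 0},
  ],
)

```text
time_s: 21.65
ee_pos: [0.5291, 0.1885, 0.069]
tcp_rot: [3.118, -0.003, 1.794]
force: [-0.2, -0.7, -1.8]
width: 0.018
```

```bash
python3 tl.py
```

```text
t 21.75 pos [0.5289 0.1884 0.0688] rpy [ 1.7867e+02 -1.5000e-01  1.0276e+02] F [-0.32  0.92 -1.67] M [-0.059 -0.07   0.003] w 0.0178
l 0.3452 x -0.0962 z 0.0688 | Fl 0.85 Fx -0.47 Fz -1.67
```

carry_out(
  steps=[
    {"dx": 0,"dy": 0,"dz": 0.0007,"yaw": 0,"claw": 0},
  ],
)

```text
time_s: 21.85
ee_pos: [0.5291, 0.1886, 0.0684]
tcp_rot: [3.118, -0.003, 1.794]
force: [-1.7, 0.7, 6.1]
width: 0.018
```

carry_out(
  steps=[
    {"dx": 0,"dy": 0,"dz": 0.0007,"yaw": 0,"claw": 0},
  ],
)

```text
time_s: 21.95
ee_pos: [0.5291, 0.1886, 0.0683]
tcp_rot: [3.118, -0.003, 1.794]
force: [-5.8, -1.5, 11.3]
width: 0.0178
```

```bash
python3 tl.py
```

```text
t 22.05 pos [0.5292 0.1886 0.0684] rpy [ 1.7863e+02 -1.5000e-01  1.0277e+02] F [-4.11 -0.34  5.55] M [-0.346  0.528  0.012] w 0.0174
l 0.3454 x -0.0960 z 0.0684 | Fl -1.04 Fx -3.99 Fz 5.55
```

carry_out(
  steps=[
    {"dx": 0,"dy": 0,"dz": -0.0003,"yaw": 0,"claw": 22},
    {"dx": 0,"dy": 0,"dz": 0,"yaw": 0,"claw": 30},
    {"dx": 0,"dy": 0,"dz": 0,"yaw": 0,"claw": 45},
    {"dx": 0,"dy": 0,"dz": 0,"yaw": 0,"claw": 50},
  ],
  squeeze=10,
)

```text
time_s: 22.45
ee_pos: [0.5297, 0.1887, 0.0693]
tcp_rot: [3.116, -0.003, 1.794]
force: [0.2, -0.1, 0.8]
width: 0.041
```

Run:
```python
from plan import *
c=cam('side'); save('side15',cv2.resize(c['img'][200:350,200:340],None,fx=4,fy=4,interpolation=cv2.INTER_CUBIC)); st()
```

```text
t 22.5 pos [0.5297 0.1887 0.0693] rpy [ 1.7853e+02 -1.6000e-01  1.0277e+02] F [ 1.05  0.55 -0.42] M [ 0.003 -0.068  0.005] w 0.044
```

View pics/side15.png

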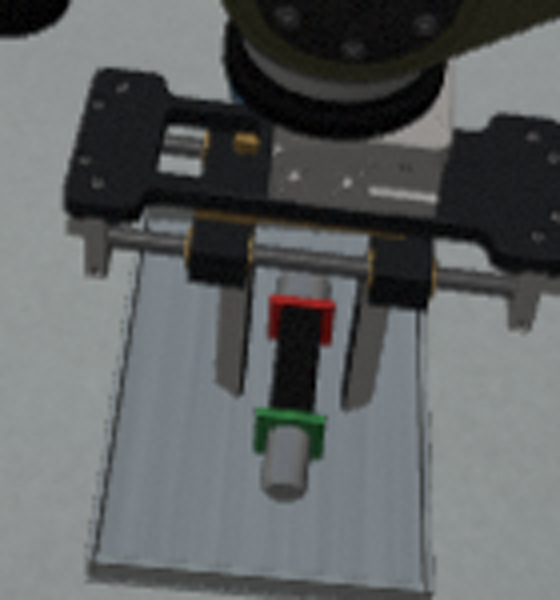

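Gauge released and lying flat in the tray; both fingers clear of it. Lift straight up, then check.

carry_out(
  steps=[
    {"dx": 0,"dy": 0,"dz": -0.01,"yaw": 0,"claw": 50},
    {"dx": 0,"dy": 0,"dz": -0.025,"yaw": 0,"claw": 50},
    {"dx": 0,"dy": 0,"dz": -0.035,"yaw": 0,"claw": 50},
    {"dx": 0,"dy": 0,"dz": -0.035,"yaw": 0,"claw": 50},
    {"dx": 0,"dy": 0,"dz": -0.03,"yaw": 0,"claw": 50},
    {"dx": 0,"dy": 0,"dz": -0.01,"yaw": 0,"claw": 50},
    {"dx": 0,"dy": 0,"dz": 0,"yaw": 0,"claw": 50},
  ],
)

```text
time_s: 23.2
ee_pos: [0.5253, 0.1873, 0.2225]
tcp_rot: [3.116, -0.003, 1.794]
force: [-1.0, -0.2, 0.1]
width: 0.0471
```

Run:
```python
from plan import *
c=cam('side'); save('side16',c['img']); st()
P=cloud(c); I=c['img'].astype(int)
g=(I[...,1]-np.maximum(I[...,0],I[...,2])>25); r=(I[...,0]-np.maximum(I[...,1],I[...,2])>25)
for m in(g,r):
    v,u=np.nonzero(m); k=(u>140)&(u<320)&(v>220); Q=P[v[k],u[k]]; print(np.median(Q,0).round(4),np.percentile(Q[:,2],95).round(4))
```

```text
t 23.25 pos [0.5252 0.1872 0.2216] rpy [ 1.7859e+02 -1.5000e-01  1.0277e+02] F [-0.08  0.23  0.3 ] M [-0.011 -0.049 -0.005] w 0.047
[0.5237 0.2171 0.0915] 0.0932
[0.5353 0.1626 0.0887] 0.093
```

View pics/side16.png

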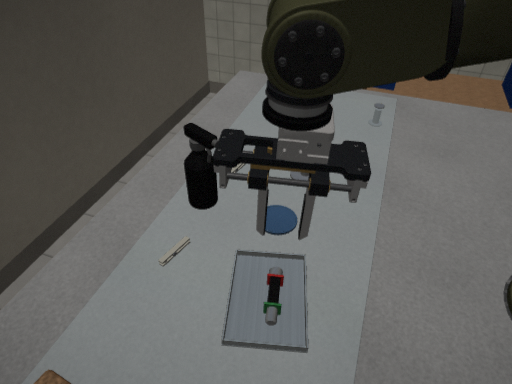

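Run:
```python
from plan import *
print(manip.job_done()); st()
```

```text
the job is handed in; nothing more can be done
None
the job is handed in; nothing more can be done
```

The job is done and handed in at about 23 s: the go end went fully home, the no-go end would not enter, and the gauge is back in the tray. `job_done` reports no verdict, so these are my own checks.

- **Finding the bore:** the image fit put the bush about 3.1 mm below the ring centre.
- **Go end:** I entered from the −y mouth, and force readings stayed at noise level until the green collar met the bush face. That contact came within 0.5 mm of where I predicted it, at about 6 N. I then drew it straight out.
- **No-go end:** I pressed the red end against the +y mouth at about 4–8 N for roughly 1 s. Contact came within about 0.1 mm of the predicted face position and it did not move forward. By the tool pose it was square to within about 1°.
- **Laying down:** I lowered the gauge to light floor contact, peaking at about 11 N upward, then opened the fingers and lifted away. In the last picture the gauge lies flat, both collar tops are within 0.2 mm of each other, and the gripper is empty and clear. The coaster, bottle and near clothespin look where they were; the arm partly hid the far clothespin and hid the bracket.

**Disagreements:**
- The two cameras differed by about 1 mm on the ring's position, and the top view differed from the arm's reading by up to 2 mm sideways. I steered by comparing positions within one view and then by feel.
- The tool's tilt drifted by up to about 1.5° between moves, because each row starts from the measured pose.
- The gauge lies about 4–7 mm from where it started, well inside the tray.

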